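Pack graded ceramic sheaths from the upright rack into the carrying tray

ROBOT

A 6-joint arm with a two-finger parallel gripper is mounted at the origin on a cart in front of the work surface, level with it; the furniture and walls round the work are solid. World frame = base frame: x ahead of the robot, y to its left, z up, the work surface at z = 0. Lengths are in m, angles in rad, forces in N, time in s.
With the tool pointing down it reaches from about 0.35 to 0.975 m from the base axis. Payload 4.9 kg.
Tool frame: the origin (TCP) lies midway between the tips of the shut fingers; the grasp point (between the pads) lies 19 mm behind it; z points along the fingers, y is the line along which they close (so a half turn about z gives the same grasp; the last joint's range is limited). The gripper opens to 85 mm and grips with 20 to 120 N. Pads are 22 mm wide; open, the fingers measure 114 mm over their backs; the gripper's body (76 mm by 85 mm) begins 54 mm behind the grasp point. The pads swing forward as they close: fully open they stand 13 mm farther back than shut.
Start: joints at [-1.425, 0.053, 1.613, -0, 1.476, -0.119], TCP at [0.164, -0.603, 0.231] pointing down, gripper open.
Joint ranges: [-3.01, 3.01], [-1.01, 2.22], [0.06, 2.58], [-1.02, 4.17], [0.09, 2.62], [-3.14, 3.14]. Speed limits (rad/s): [2.57, 2.57, 3.14, 3.14, 3.14, 3.14].

INTERFACE

Orientations are given as a rotation vector (axis times angle).
In Python, from station import ctrl gives the robot as it stands. The module is installed in compiled form; this text tells all that it offers.
- The arm moves only by the shell command python3 -m handwheel 'ROWS' [OPENING] [FORCE]. ROWS is JSON, a list of rows, each a list of 2 entries, a list of its own where there are three numbers: the shift along the tool's x, y, z in cm, then the turn, a rotation vector about the tool's x, y, z in rad. In form: [[[tx, ty, tz], [ax, ay, az]], ...]. A call has 1 to 5 rows; each row is the pose to reach, as a shift and turn from the pose commanded when the call began, along the tool's axes at that moment; what a row does not reach only later rows make up. A row lasts 1/8 s, in which the tool goes at most 62.5 mm and 10.7 degrees, less where a joint would pass 70% of its speed; a pose out of reach is approached as far as the arm can. A call with a gripper value outside its range is refused whole. OPENING is the gripper's target within -1 to 1 (shut at 1, half-way at 0, fully open at -1), set as the call begins (- or left out, the last holds). The fingers move at their own pace and stop on an object; FORCE is the grip in N (left out, the last holds). Time passes only in rows, so rows that repeat a pose let the fingers close. It gives the time, the measured TCP pose, the force, the opening and the grip force at its end, in the units of the state.
- ctrl.get_obs(): the state, without advancing time (a new reading comes with each control period).
- ctrl.get_image(name): name is "scene" or "top"; returns the picture (420x560x3 uint8, blue, green, red); there is no depth.
- ctrl.calibration(name): a dict with "fx", "fy", "cx", "cy" (pixels), "R" (3x3) and "t" (3): a world point X has camera coordinates R X + t. Camera axes: x right, y down, z forward; pixel columns grow to the right and rows downward; lengths in m; the calibration is good to about 2 mm. A picture is of the moment at which its call begins. calibration takes no time and is no camera call.
- ctrl.finish_job(): hands the job in; it is judged then, once.
Trained networks look in the newest picture that a camera, given by its name, has taken for a name from the list of things; names that differ only in an ending like _2 or _b are one class to them, and where a whole thing is asked for, a point or a joint stands for the part that bears it (a point fixed in the world has none). Each returns a list of dicts, best first, with "score" (0 to 1); they miss things now and then, are a little off and sometimes report something else, mostly with a low value. They report only what shows in the picture. A call takes as long as a camera call.
- ctrl.look_for(camera, query): "position" ([column, row] in pixels, amid what is visible of it).
- ctrl.landmark_of(camera, query): "position" ([column, row] in pixels: a listed point, or the origin of a listed thing).
The state is a dict: "t": time; "q": joint angles; "dq": joint speeds; "effort": joint torques, N m; "tool_pos": TCP position; "tool_rot": TCP orientation; "contact_force": force on the tool from outside, world axes, zero at the start; "wrist_torque": the same for the moment, N m; "opening": finger opening in m; "grip_force": force on a finger pad.
Only numpy, scipy, OpenCV 4.12 (cv2) and the standard library are available. Lean on these libraries where they do the work, as an engineer would, in place of code of your own. Each camera call takes 0.05 s, during which the arm holds its last target. There are 200 camera calls.

TASK

Pack the ceramic sheaths from the upright rack flat into the carrying tray: first slide the tray's divider so that the long sheaths (up to 162 mm) will fit lying in the bay at the handle end and the short ones (up to 122 mm) in the other bay. Then take the sheaths one at a time, the tallest first so that you never reach down past a taller one: draw it out by its top end, lay it in the inclined V-rest with its foot against the stop and let go, then take it by its side and lay it flat along its bay, side by side with any other. They are brittle, so never drop one, and leave the dust brush and the ring gauge on the bench alone.

Things in the scene. Friction and masses are not known exactly. Their poses are not given: they have to be found in the camera images.
- tray: open aluminium carrying tray, black rubber mat, loose, 1.6 kg. Origin: centre of the underside; z up; y along its length towards the handle end (+y end wall: black drop handle outside, black grip on the rim, 39 mm high). Inside 316 mm long (y -158 to 158) and 120 mm wide (x -60 to 60); mat surface 5 mm above the origin; walls 4 mm thick, ending 36 mm above the origin
- divider (a joint): grey plastic cross divider riding on the tray's side walls, 6 mm thick, 34 mm high. Value (m): y of its mid-plane in the tray's frame, -0.08 to 0.08, positive towards the handle end. It slides against about 2 N of friction and stays where left. At value q the handle-end bay is 155 mm - q long, the other bay 155 mm + q
- divider_tab (a point): grip point of the upright tab in the middle of the divider, 55 mm above the tray's underside. The tab is 36 mm wide across the tray (x), 10 mm thick along it (y) and reaches from 33 to 67 mm above the underside; pinch it across its 10 mm
- v_stand: fixed stand of the V-rest: dark base plate 84 x 150 x 10 mm, origin at the centre of its underside, z up. The groove's foot is at its +y end; the groove rises at 45 degrees towards its -y end, the bed's top edge about 95 mm high
- cradle: the inclined V-rest: grey sloping bed, two black V jaws, black foot stop. Origin: where the middle of a seated sheath's foot touches the stop. z: axis of a seated sheath, foot to top, 45 degrees above level; y: square to it, up out of the groove, also 45 degrees above level; x: level, across. The stop spans x +-14, y -31 to 3 mm. Friction may keep a sheath from sliding down to the stop
- v_gap (a point): point on a seated sheath's axis, 52 mm from the stop, midway between the jaws. The 90 degree V jaws are at cradle z = 10 to 34 and 70 to 86 mm, reach 21 mm either side (x) and to 6 mm above the sheath's axis (y). Between them the sheath is free all round; the bed's surface lies 30 mm behind its axis (y = -30 mm)
- tube_rack: fixed upright rack of bare aluminium, 104 x 104 mm: a foot plate with its surface 10 mm above the origin (centre of the underside) and a perforated plate with its top 58 mm above it. Four 16.5 mm holes at x, y = +-25 mm; the sheaths stand in them on the foot plate
- sheath_162: cream ceramic sheath (plain round tube, 14 mm diameter, 162 mm long, about 57 g, smooth, rolls only sluggishly), standing in the rack at first. Origin: centre of its foot; z along it from foot to top. Goes in the handle-end bay (a long one). May be absent.
- sheath_162_mid (a point): middle of the 162 mm sheath, on its axis 81 mm from the foot.
- sheath_148: cream ceramic sheath (plain round tube, 14 mm diameter, 148 mm long, about 52 g, smooth, rolls only sluggishly), standing in the rack at first. Origin: centre of its foot; z along it from foot to top. Goes in the handle-end bay (a long one). May be absent.
- sheath_148_mid (a point): middle of the 148 mm sheath, on its axis 74 mm from the foot.
- sheath_122: cream ceramic sheath (plain round tube, 14 mm diameter, 122 mm long, about 43 g, smooth, rolls only sluggishly), standing in the rack at first. Origin: centre of its foot; z along it from foot to top. Goes in the bay away from the handle (a short one). May be absent.
- sheath_122_mid (a point): middle of the 122 mm sheath, on its axis 61 mm from the foot.
- sheath_110: cream ceramic sheath (plain round tube, 14 mm diameter, 110 mm long, about 38 g, smooth, rolls only sluggishly), standing in the rack at first. Origin: centre of its foot; z along it from foot to top. Goes in the bay away from the handle (a short one). May be absent.
- sheath_110_mid (a point): middle of the 110 mm sheath, on its axis 55 mm from the foot.
- brush: dust brush with a wooden handle, 191 mm, lying on the bench; leave it alone
- ring: steel ring gauge, 41 mm, lying on the bench; leave it alone

How it is judged:
On the way, in this order (a step that is already met when the one before it is completed fails the run):
1. the divider stands so that sheaths of up to 162 mm fit lying in the bay at the handle end and sheaths of up to 122 mm in the other bay (value of joint divider between -0.031 and -0.009 m), for 0.2 s.
2. the 162 mm sheath lies in the V-rest, foot against the stop, let go of (x of sheath_162 in the frame of cradle between -0.004 and 0.004 m and y of sheath_162 in the frame of cradle between -0.004 and 0.004 m and z of sheath_162 in the frame of cradle between -0.004 and 0.008 m and angle between the z axis of sheath_162 and the z axis of cradle, either way round below 0.08 rad and contact force between sheath_162 and the fingers below 0.05 N and linear speed of sheath_162 below 0.03 m/s), for 0.2 s.
3. the 162 mm sheath lies flat in its bay of the tray, let go of (x of sheath_162_mid in the frame of tray between -0.056 and 0.056 m and y of sheath_162_mid in the frame of tray between 0.04 and 0.09 m and z of sheath_162_mid in the frame of tray between 0.005 and 0.02 m and angle between sheath_162's own z axis and vertical between 1.49 and 1.65 rad and contact force between sheath_162 and the fingers below 0.05 N and linear speed of sheath_162 below 0.03 m/s), for 0.2 s.
4. the 148 mm sheath lies in the V-rest, foot against the stop, let go of (x of sheath_148 in the frame of cradle between -0.004 and 0.004 m and y of sheath_148 in the frame of cradle between -0.004 and 0.004 m and z of sheath_148 in the frame of cradle between -0.004 and 0.008 m and angle between the z axis of sheath_148 and the z axis of cradle, either way round below 0.08 rad and contact force between sheath_148 and the fingers below 0.05 N and linear speed of sheath_148 below 0.03 m/s), for 0.2 s.
5. the 148 mm sheath lies flat in its bay of the tray, let go of (x of sheath_148_mid in the frame of tray between -0.056 and 0.056 m and y of sheath_148_mid in the frame of tray between 0.04 and 0.09 m and z of sheath_148_mid in the frame of tray between 0.005 and 0.02 m and angle between sheath_148's own z axis and vertical between 1.49 and 1.65 rad and contact force between sheath_148 and the fingers below 0.05 N and linear speed of sheath_148 below 0.03 m/s), for 0.2 s.
6. the 122 mm sheath lies in the V-rest, foot against the stop, let go of (x of sheath_122 in the frame of cradle between -0.004 and 0.004 m and y of sheath_122 in the frame of cradle between -0.004 and 0.004 m and z of sheath_122 in the frame of cradle between -0.004 and 0.008 m and angle between the z axis of sheath_122 and the z axis of cradle, either way round below 0.08 rad and contact force between sheath_122 and the fingers below 0.05 N and linear speed of sheath_122 below 0.03 m/s), for 0.2 s.
7. the 122 mm sheath lies flat in its bay of the tray, let go of (x of sheath_122_mid in the frame of tray between -0.056 and 0.056 m and y of sheath_122_mid in the frame of tray between -0.115 and -0.06 m and z of sheath_122_mid in the frame of tray between 0.005 and 0.02 m and angle between sheath_122's own z axis and vertical between 1.49 and 1.65 rad and contact force between sheath_122 and the fingers below 0.05 N and linear speed of sheath_122 below 0.03 m/s), for 0.2 s.
8. the 110 mm sheath lies in the V-rest, foot against the stop, let go of (x of sheath_110 in the frame of cradle between -0.004 and 0.004 m and y of sheath_110 in the frame of cradle between -0.004 and 0.004 m and z of sheath_110 in the frame of cradle between -0.004 and 0.008 m and angle between the z axis of sheath_110 and the z axis of cradle, either way round below 0.08 rad and contact force between sheath_110 and the fingers below 0.05 N and linear speed of sheath_110 below 0.03 m/s), for 0.2 s.
9. the 110 mm sheath lies flat in its bay of the tray, let go of (x of sheath_110_mid in the frame of tray between -0.056 and 0.056 m and y of sheath_110_mid in the frame of tray between -0.115 and -0.06 m and z of sheath_110_mid in the frame of tray between 0.005 and 0.02 m and angle between sheath_110's own z axis and vertical between 1.49 and 1.65 rad and contact force between sheath_110 and the fingers below 0.05 N and linear speed of sheath_110 below 0.03 m/s), for 0.2 s.
At the end, for the whole second after the job is handed in: Divider between -31 and -9 mm. Every sheath present at rest, released, flat (0.08 rad) on the mat: middle within 56 mm of the tray's centre line, 5 to 20 mm up, at tray y = 40 to 90 mm for the long ones (162, 148), -115 to -60 mm for the short ones (122, 110) (all of step 1 and all of step 3 and all of step 5 and all of step 7 and all of step 9); the robot touches nothing.
It fails at once if a sheath goes off the bench (height (world z) of any of sheath_162, sheath_148, sheath_122, sheath_110 below -0.05 m).
It fails at once if a sheath is dropped (falls free by more than about 5 cm) ((contact force between sheath_162 and anything else below 0.02 N and linear speed of sheath_162 above 1 m/s) or (contact force between sheath_148 and anything else below 0.02 N and linear speed of sheath_148 above 1 m/s) or (contact force between sheath_122 and anything else below 0.02 N and linear speed of sheath_122 above 1 m/s) or (contact force between sheath_110 and anything else below 0.02 N and linear speed of sheath_110 above 1 m/s)).
It fails at once if the dust brush or the ring gauge is moved by more than 2 cm (distance of any of brush, ring from where it was at the start of the episode above 0.02 m).
Of sheath_162, sheath_148, sheath_122, sheath_110 only 2 to 3 are there at a start; the rules pass over those that are not, and their reading is None.
At some moment in a run one of tray may be knocked a few centimetres aside while the robot is not near it.
It also fails if it takes over 210 s, if anything falls off the work surface, if the arm or the gripper's body presses on something with over 40 N, if the wrist force passes 120 N, or if a joint passes its speed limit or range.

## Working session

There is one attempt and no reset: what is moved stays moved. The work goes in short steps, Python scripts to look and compute and a shell command to move; the robot and the scene stay as the last step left them, time stands still between calls to the robot, and variables do not carry over. Pictures are saved under pics/ and viewed, at most 14 in all, crops included, and the job is handed in when it is done.

```bash
mkdir -p pics; python3 - <<'E'
from station import ctrl
import cv2,numpy as np
for c in ["scene","top"]:
    im=ctrl.get_image(c); cv2.imwrite(f"pics/{c}0.png",im)
    k=ctrl.calibration(c); print(c,k["fx"],k["cx"],k["cy"],np.round(k["R"],3).tolist(),np.round(k["t"],3).tolist(), "cam",np.round(-np.array(k["R"]).T@np.array(k["t"]),3))
    for q in ["tray","divider_tab","v_stand","cradle","v_gap","tube_rack","sheath_162","sheath_148","sheath_122","sheath_110","brush","ring"]:
        print(q,[(round(d["score"],2),np.round(d["position"],1).tolist()) for d in ctrl.landmark_of(c,q)[:3]],[(round(d["score"],2),np.round(d["position"],1).tolist()) for d in ctrl.look_for(c,q)[:3]])
o=ctrl.get_obs(); print(o)
E
```

```text
scene 512.235380344371 281.8516462187884 212.96160584526146 [[0.901, -0.433, -0.012], [-0.263, -0.525, -0.809], [0.344, 0.733, -0.587]] [-0.565, 0.071, 1.068] cam [ 0.161 -0.99   0.678]
tray [] [(0.55, [230.9, 191.7]), (0.19, [254.5, 218.6])]
divider_tab [(0.82, [222.1, 170.3])] [(0.65, [221.8, 179.0])]
v_stand [(0.98, [301.2, 294.7])] [(0.75, [301.8, 287.3])]
cradle [(0.81, [331.9, 272.5])] [(0.69, [301.1, 286.7]), (0.65, [305.2, 267.5])]
v_gap [(0.6, [307.4, 258.5])] [(0.88, [302.4, 271.8]), (0.49, [229.6, 191.2])]
tube_rack [(0.56, [252.0, 266.8]), (0.36, [307.4, 259.1])] [(0.62, [245.2, 255.1])]
sheath_162 [(0.64, [270.7, 265.2])] [(0.81, [254.3, 221.8]), (0.79, [269.6, 235.1])]
sheath_148 [(0.64, [270.7, 265.2])] [(0.81, [254.3, 221.8]), (0.79, [269.6, 235.1])]
sheath_122 [(0.64, [270.7, 265.2])] [(0.81, [254.3, 221.8]), (0.79, [269.6, 235.1])]
sheath_110 [(0.64, [270.7, 265.2])] [(0.81, [254.3, 221.8]), (0.79, [269.6, 235.1])]
brush [(0.84, [288.1, 198.6])] [(0.67, [285.0, 192.1])]
ring [(0.84, [304.1, 346.6])] [(0.97, [305.3, 342.5])]
top 507.5237330696321 273.79719666400126 2
[... 1242 characters left out ...]
)]
{'t': 2.5, 'q': array([-1.42499140e+00,  5.27030289e-02,  1.61288797e+00, -2.56839032e-05,
        1.47601576e+00, -1.18980025e-01]), 'dq': array([-6.82372961e-04, -1.14782417e-03,  1.01219151e-05, -1.09240245e-03,
        1.58037509e-03,  1.31638596e-03]), 'effort': array([ 7.82072425e-05, -3.93670893e+01, -3.70451760e+01, -1.27331505e-04,
        5.94086596e-04, -4.56598173e-07]), 'tool_pos': array([ 0.16356632, -0.60319771,  0.23130889]), 'tool_rot': array([-3.11408614e+00, -4.14711230e-01,  4.04565346e-05]), 'contact_force': array([-0.29723611,  0.01864725, -0.18071539]), 'wrist_torque': array([ 0.03493019, -0.00388729, -0.00977219]), 'grip_force': 0.0, 'opening': 0.08515088511196961}
```

```bash
python3 - <<'E'
import cv2
a=cv2.imread("pics/top0.png")[150:310,110:410]; cv2.imwrite("pics/top0c.png",cv2.resize(a,(800,427),interpolation=cv2.INTER_CUBIC))
a=cv2.imread("pics/scene0.png")[130:370,160:380]; cv2.imwrite("pics/scene0c.png",cv2.resize(a,(550,600),interpolation=cv2.INTER_CUBIC))
E
```

```text
(no output)
```

View pics/top0c.png

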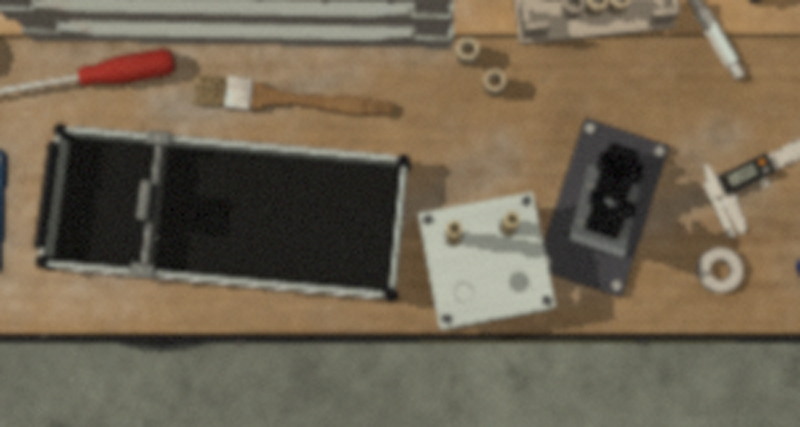

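View pics/scene0c.png

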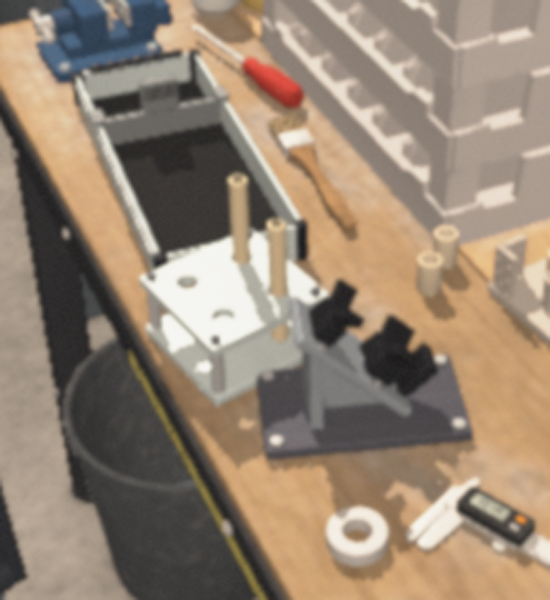

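```bash
cat >h.py <<'E'
from station import ctrl
import numpy as np, cv2
from scipy.spatial.transform import Rotation as R
K={c:ctrl.calibration(c) for c in("scene","top")}
def ray(c,p):
    k=K[c];Rm=np.array(k["R"]);t=np.array(k["t"])
    d=Rm.T@np.array([(p[0]-k["cx"])/k["fx"],(p[1]-k["cy"])/k["fy"],1]);return -Rm.T@t,d/np.linalg.norm(d)
def plane(c,p,z):
    o,d=ray(c,p);return o+d*(z-o[2])/d[2]
def tri(ps,pt):
    A=[];b=[]
    for c,p in(("scene",ps),("top",pt)):
        o,d=ray(c,p);P=np.eye(3)-np.outer(d,d);A.append(P);b.append(P@o)
    x=np.linalg.lstsq(np.vstack(A),np.hstack(b),rcond=None)[0]
    return x,max(np.linalg.norm(a@x-e) for a,e in zip(A,b))
def proj(c,X):
    k=K[c];v=np.array(k["R"])@X+np.array(k["t"]);return [k["fx"]*v[0]/v[2]+k["cx"],k["fy"]*v[1]/v[2]+k["cy"]]
def go(pos,Rm):
    """shift (cm) and turn from measured pose"""
    o=ctrl.get_obs();R0=R.from_rotvec(o["tool_rot"])
    return np.round(R0.inv().apply(np.array(pos)-o["tool_pos"])*100,2).tolist(),np.round((R0.inv()*R.from_matrix(Rm)).as_rotvec(),3).tolist()
E
python3 - <<'E'
from h import *
np.set_printoptions(precision=4,suppress=True)
f=lambda p:np.array(p)/2.6667+[110,150]
g=lambda p:np.array(p)/2.5+[160,130]
for p in[(60,130),(404,160),(390,295),(43,264)]:print("corner",plane("top",f(p),.036))
for p in[(428,218),(526,201),(547,300),(444,320)]:print("rackscrew",plane("top",f(p),.058))
for p in[(463,292),(519,281)]:print("hole",plane("top",f(p),.058))
for p in[(590,128),(659,150),(616,286)]:print("vscrew",plane("top",f(p),.010))
for s,t in[((238,180),(453,232)),((277,226),(510,222))]:print("top",tri(g(s),f(t)))
print("tab",tri([222.1,170.3],[165.2,224.8]))
print("vgap",tri([307.4,258.5],[344.4,219.0]))
print("cradle",tri([331.9,272.5],[342.3,205.1]))
print("vstand",tri([301.2,294.7],[337.8,226.9]),plane("top",[337.8,226.9],0))
print("rack",plane("top",[289.3,248.4],0),plane("scene",[252,266.8],0))
print("ring",plane("top",[381,250],0),"tray",plane("top",[196.2,228.7],0))
E
```

```text
corner [0.5513 0.1103 0.036 ]
corner [ 0.523  -0.2065  0.036 ]
corner [ 0.3997 -0.1943  0.036 ]
corner [0.4278 0.1204 0.036 ]
rackscrew [ 0.4669 -0.2288  0.058 ]
rackscrew [ 0.4822 -0.3165  0.058 ]
rackscrew [ 0.3938 -0.3342  0.058 ]
rackscrew [ 0.3763 -0.243   0.058 ]
hole [ 0.4009 -0.2599  0.058 ]
hole [ 0.4106 -0.3096  0.058 ]
vscrew [ 0.5575 -0.3803  0.01  ]
vscrew [ 0.5365 -0.4444  0.01  ]
vscrew [ 0.4094 -0.4016  0.01  ]
top (array([ 0.4493, -0.2514,  0.1294]), np.float64(0.002770302989268514))
top (array([ 0.4591, -0.3   ,  0.1155]), np.float64(0.0025700771020995138))
tab (array([0.4839, 0.0276, 0.0393]), np.float64(0.0024229093731720206))
vgap (array([ 0.4893, -0.3997,  0.091 ]), np.float64(0.003591398452518866))
cradle (array([ 0.5343, -0.4035,  0.0417]), np.float64(0.00034830234997639225))
vstand (array([ 0.4815, -0.3947,  0.0022]), np.float64(0.004251890631684934)) [ 0.4859 -0.3964  0.    ]
rack [ 0.4321 -0.2749  0.    ] [ 0.4267 -0.281   0.    ]
ring [ 0.428  -0.5024  0.    ] tray [ 0.4816 -0.0422  0.    ]
```

```bash
cat >>h.py <<'E'
def down(ydeg,tilt=None):
    a=np.radians(ydeg);y=np.array([np.cos(a),np.sin(a),0]);z=np.array([0,0,-1.]);return np.c_[np.cross(y,z),y,z]
E
python3 - <<'E'
from h import *
for z in(.055,.06,.067):print(plane("top",[165.2,224.8],z),plane("scene",[222.1,170.3],z))
p=plane("top",[165.2,224.8],.055)
print(go([p[0],p[1],.2],down(-95)))
E
```

```text
[0.48421839 0.02359719 0.055     ] [0.473646   0.00302983 0.055     ]
[0.48355712 0.02249424 0.06      ] [ 0.47113425 -0.00494136  0.06      ]
[0.48263134 0.02095011 0.067     ] [ 0.46761779 -0.01610103  0.067     ]
([47.35, -52.1, 3.13], [-0.0, 0.0, 0.352])
```

```bash
python3 -m handwheel '[[[6,-6,0],[0,0,0.1]],[[10,-10,0],[0,0,0.2]],[[14,-14,0],[0,0,0.3]],[[18,-18,0],[0,0,0.35]],[[22,-22,0],[0,0,0.35]]]' -1 40 ; python3 - <<'E'
from h import *
print(go([.4842,.0236,.2],down(-95)),ctrl.get_obs()["q"])
E
```

```text
t: 3.12
tool_pos: [0.319, -0.3315, 0.2315]
tool_rot: [3.138, -0.135, 0.001]
contact_force: [1.4, -1.0, 0.5]
opening: 0.0857
grip_force: 0.0
([13.4, -36.8, 3.14], [0.001, -0.001, 0.001]) [-9.66760366e-01 -3.60967418e-01  1.98145398e+00  2.69743121e-04
  1.52009357e+00  6.89947097e-01]
```

```bash
python3 -m handwheel '[[[2,-6,0.6],[0,0,0]],[[4,-12,1.2],[0,0,0]],[[6,-18,2],[0,0,0]],[[8,-23,2.5],[0,0,0]],[[10,-28,3.1],[0,0,0]]]' >/dev/null; python3 -m handwheel '[[[2,-5,0],[0,0,0]],[[3.4,-8.8,0],[0,0,0]],[[3.4,-8.8,0],[0,0,0]],[[3.4,-8.8,0],[0,0,0]]]'; python3 - <<'E'
from h import *
cv2.imwrite("pics/top1.png",cv2.resize(ctrl.get_image("top")[130:330,90:350],(780,600)))
s=ctrl.get_image("scene");cv2.imwrite("pics/scene1.png",cv2.resize(s[90:290,140:340],(600,600)))
print(go([.4842,.0236,.055],down(-95)))
print(proj("top",np.array([.4842,.0236,.055])),proj("scene",np.array([.4842,.0236,.055])),proj("scene",ctrl.get_obs()["tool_pos"]))
E
```

```text
t: 4.25
tool_pos: [0.483, 0.0218, 0.2002]
tool_rot: [3.138, -0.133, -0.001]
contact_force: [-0.4, 0.1, 0.0]
opening: 0.0852
grip_force: 0.0
([0.11, -0.26, 14.53], [0.0, -0.0, 0.001])
[np.float64(165.19857580798498), np.float64(224.80760930972053)] [np.float64(223.27353152202045), np.float64(165.24821342900157)] [np.float64(217.90020138790527), np.float64(109.07210021617948)]
```

View pics/scene1.png

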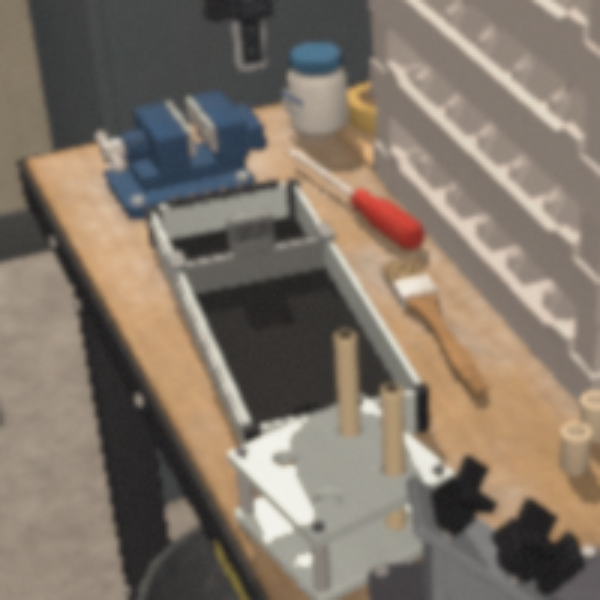

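```bash
python3 -m handwheel '[[[0.1,0,4],[0,0,0]],[[0.1,0,8],[0,0,0]],[[0.1,0,12],[0,0,0]],[[0.1,0,15.7],[0,0,0]],[[0.1,0,15.7],[0,0,0]]]'; python3 -m handwheel '[[[0,0,0],[0,0,0]],[[0,0,0],[0,0,0]],[[0,0,0],[0,0,0]],[[0,0,0],[0,0,0]],[[0,0,0],[0,0,0]]]' 1 30;python3 -m handwheel '[[[0,0,0],[0,0,0]],[[0,0,0],[0,0,0]],[[0,0,0],[0,0,0]],[[0,0,0],[0,0,0]],[[0,0,0],[0,0,0]]]'
```

```text
t: 4.97
tool_pos: [0.481, 0.0212, 0.0403]
tool_rot: [-3.138, 0.137, 0.011]
contact_force: [0.0, -0.2, 0.6]
opening: 0.0854
grip_force: 0.0
t: 5.6
tool_pos: [0.4848, 0.0221, 0.0442]
tool_rot: [-3.138, 0.134, -0.002]
contact_force: [-0.6, 1.1, 4.2]
opening: 0.0094
grip_force: 34.5
t: 6.22
tool_pos: [0.4848, 0.0221, 0.0442]
tool_rot: [-3.138, 0.134, -0.002]
contact_force: [-1.8, 1.8, 6.2]
opening: 0.0094
grip_force: 34.7
```

```bash
python3 -m handwheel '[[[0,0,-0.2],[0,0,0]],[[0,1,-0.2],[0,0,0]],[[0,2,-0.2],[0,0,0]],[[0,3,-0.2],[0,0,0]],[[0,4,-0.2],[0,0,0]]]'; python3 -m handwheel '[[[0,1,0],[0,0,0]],[[0,2,0],[0,0,0]],[[0,3,0],[0,0,0]],[[0,4.1,0],[0,0,0]],[[0,4.1,0],[0,0,0]]]'; python3 -m handwheel '[[[0,0,0],[0,0,0]],[[0,0,0],[0,0,0]],[[0,0,0],[0,0,0]],[[0,0,0],[0,0,0]],[[0,0,0],[0,0,0]]]' -0.4;python3 -m handwheel '[[[0,0,-4],[0,0,0]],[[0,0,-8],[0,0,0]],[[0,0,-12],[0,0,0]],[[0,0,-14],[0,0,0]],[[0,0,-14],[0,0,0]]]';  python3 - <<'E'
from h import *
im=ctrl.get_image("top");cv2.imwrite("pics/top2f.png",im);cv2.imwrite("pics/top2.png",cv2.resize(im[150:310,110:410],(800,427),interpolation=cv2.INTER_CUBIC))
for q in("tray","divider_tab"):print(ctrl.landmark_of("top",q)[:1])
E
```

```text
t: 6.85
tool_pos: [0.4798, -0.0186, 0.0443]
tool_rot: [-3.138, 0.134, 0.003]
contact_force: [3.1, 2.4, -11.7]
opening: 0.0091
grip_force: 32.3
t: 7.48
tool_pos: [0.4762, -0.06, 0.0447]
tool_rot: [3.137, -0.135, -0.004]
contact_force: [-1.1, -1.5, -13.4]
opening: 0.0091
grip_force: 31.8
t: 8.1
tool_pos: [0.4775, -0.0588, 0.0456]
tool_rot: [3.139, -0.134, 0.001]
contact_force: [-0.3, 0.4, 0.2]
opening: 0.0598
grip_force: 0.0
t: 8.72
tool_pos: [0.4781, -0.059, 0.1865]
tool_rot: [3.138, -0.134, 0.004]
contact_force: [-0.2, 1.1, -0.4]
opening: 0.0597
grip_force: 0.0
[{'position': [194.2, 228.0], 'score': 0.91}]
[{'position': [199.1, 229.5], 'score': 0.52}]
```

View pics/top2.png

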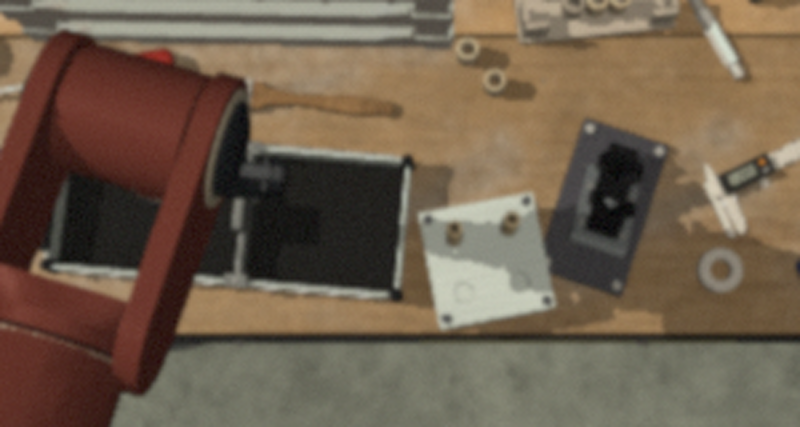

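```bash
python3 -m handwheel '[[[0,5,-2],[0,0,0.08]],[[0,10,-2],[0,0,0.16]],[[0,14,-2],[0,0,0.234]],[[-1,18,-2],[0,0,0.234]],[[-1,19,-2],[0,0,0.234]]]';  python3 - <<'E'
from h import *
im=ctrl.get_image("top");cv2.imwrite("pics/top3f.png",im);cv2.imwrite("pics/top3.png",cv2.resize(im[180:275,115:275],(800,475),interpolation=cv2.INTER_CUBIC))
for q in("tray","divider_tab"):print(ctrl.landmark_of("top",q)[:1])
print(go([.45,-.2515,.2],down(-108.4)))
E
```

```text
t: 9.5
tool_pos: [0.4497, -0.2484, 0.203]
tool_rot: [-3.099, 0.504, 0.005]
contact_force: [-0.5, 0.5, -0.9]
opening: 0.0596
grip_force: 0.0
[{'position': [197.4, 230.5], 'score': 0.93}]
[{'position': [199.8, 225.9], 'score': 0.79}]
([0.07, 0.49, 0.4], [-0.001, 0.002, 0.002])
```

View pics/top3.png

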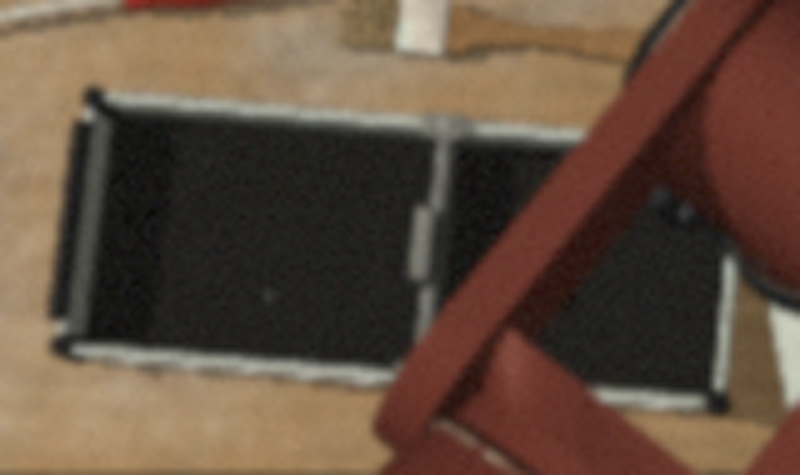

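```bash
python3 - <<'E'
from h import *
f=lambda p:np.array(p)/5+[115,180]
P=[plane("top",f(p),.036)[:2] for p in[(95,100),(65,345),(717,402)]]
print(P, np.linalg.norm(P[0]-P[1]),np.linalg.norm(P[2]-P[1]))
c=(P[0]+P[2])/2; v=P[1]-P[2]; v/=np.linalg.norm(v); print("c",c,"yaw y",np.degrees(np.arctan2(v[1],v[0])))
for n,p,z in[("railtop",(446,122),.039),("divmid",(438,215),.039),("tabtop",(424,243),.067),("tablm",None,.055)]:
    X=plane("top",f(p) if p else [199.8,225.9],z)[:2]; print(n,X,(X-c)@v)
E
```

```text
[array([0.54815768, 0.10645972]), array([0.42781904, 0.11583687]), array([ 0.40019133, -0.19951475])] 0.12070343315511402 0.31655952135457494
c [ 0.47417451 -0.04652751] yaw y 84.99314450688885
railtop [ 0.53651244 -0.0665756 ] -0.014531053789488716
divmid [ 0.49067144 -0.06365771] -0.015625061986816464
tabtop [ 0.47348851 -0.06140445] -0.014880037570455463
tablm [ 0.48149649 -0.05943905] -0.012223244946573035
```

```bash
python3 -m handwheel '[[[0,-5,0],[0,0,-0.08]],[[0,-10,0],[0,0,-0.16]],[[0,-15,0],[0,0,-0.234]],[[-3,-18.3,0],[0,0,-0.234]],[[-3,-18.3,0],[0,0,-0.234]]]' -1 >/dev/null;  python3 - <<'E'
from h import *
print(go([.478,-.0595,.0455],down(-95)))
E
```

```text
([-0.12, -0.08, 15.92], [-0.001, 0.001, 0.008])
```

```bash
python3 -m handwheel '[[[-0.1,-0.1,4],[0,0,0]],[[-0.1,-0.1,8],[0,0,0]],[[-0.1,-0.1,12],[0,0,0]],[[-0.1,-0.1,15.9],[0,0,0]],[[-0.1,-0.1,15.9],[0,0,0]]]'; python3 -m handwheel '[[[0,0,0],[0,0,0]],[[0,0,0],[0,0,0]],[[0,0,0],[0,0,0]],[[0,0,0],[0,0,0]],[[0,0,0],[0,0,0]]]' 1 30;python3 -m handwheel '[[[0,0.2,0],[0,0,0]],[[0,0.4,0],[0,0,0]],[[0,0.5,0],[0,0,0]],[[0,0.5,0],[0,0,0]],[[0,0.5,0],[0,0,0]]]';python3 -m handwheel '[[[0,0,0],[0,0,0]],[[0,0,0],[0,0,0]],[[0,0,0],[0,0,0]],[[0,0,-5],[0,0,0]],[[0,0,-11],[0,0,0]]]' -0.4;python3 -m handwheel '[[[0,5,-5],[0,0,0.08]],[[0,10,-5],[0,0,0.16]],[[0,15,-5],[0,0,0.234]],[[-1,19,-5],[0,0,0.234]],[[-1,19,-5],[0,0,0.234]]]';python3 - <<'E'
from h import *
im=ctrl.get_image("top");cv2.imwrite("pics/top4f.png",im);cv2.imwrite("pics/top4.png",cv2.resize(im[180:275,115:275],(800,475),interpolation=cv2.INTER_CUBIC))
print(go([.45,-.2515,.2],down(-108.4)))
E
```

```text
t: 10.9
tool_pos: [0.4761, -0.0621, 0.0428]
tool_rot: [-3.137, 0.133, 0.012]
contact_force: [-0.1, 0.5, 1.0]
opening: 0.0855
grip_force: 0.0
t: 11.52
tool_pos: [0.4798, -0.063, 0.0472]
tool_rot: [-3.139, 0.134, -0.002]
contact_force: [-0.4, 1.9, 4.5]
opening: 0.0092
grip_force: 34.4
t: 12.15
tool_pos: [0.4794, -0.0681, 0.0472]
tool_rot: [-3.139, 0.134, -0.002]
contact_force: [-2.0, 0.7, 5.1]
opening: 0.0095
grip_force: 34.6
t: 12.78
tool_pos: [0.4773, -0.0677, 0.1557]
tool_rot: [-3.138, 0.134, 0.007]
contact_force: [2.0, 0.3, 0.5]
opening: 0.06
grip_force: 0.0
t: 13.4
tool_pos: [0.4517, -0.2585, 0.206]
tool_rot: [3.101, -0.506, -0.001]
contact_force: [0.3, 0.3, -0.4]
opening: 0.0594
grip_force: 0.0
([-0.38, -0.47, 0.59], [-0.001, 0.001, -0.0])
```

View pics/top4.png

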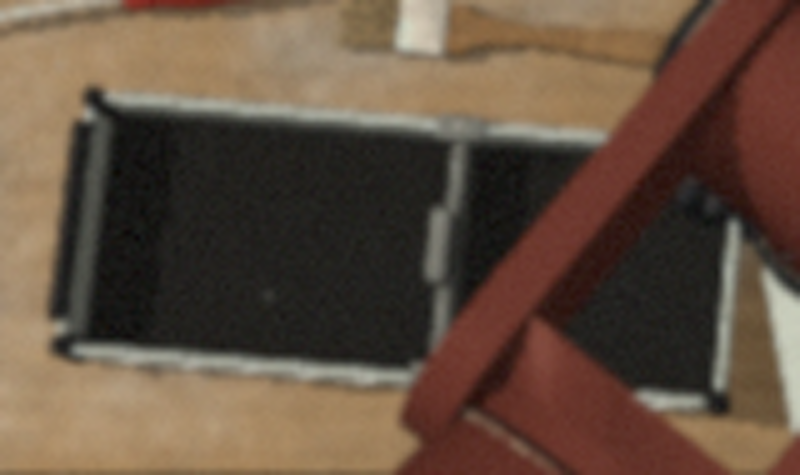

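```bash
python3 -m handwheel '[[[-0.4,-0.5,0],[0,0,0]],[[-0.4,-0.5,0],[0,0,0]],[[-0.4,-0.5,3.5],[0,0,0]],[[-0.4,-0.5,7],[0,0,0]],[[-0.4,-0.5,9.6],[0,0,0]]]' 0 30; python3 -m handwheel '[[[0,0,0],[0,0,0]],[[0,0,0],[0,0,0]]]';python3 - <<'E'
from h import *
s=ctrl.get_image("scene");cv2.imwrite("pics/scene2.png",cv2.resize(s[150:300,190:390],(800,600)))
print(go([.45,-.2515,.11],down(-108.4)))
E
```

```text
t: 14.08
tool_pos: [0.4502, -0.2491, 0.1088]
tool_rot: [-3.102, 0.496, 0.002]
contact_force: [-0.1, 1.0, 0.6]
opening: 0.0427
grip_force: 0.0
t: 14.32
tool_pos: [0.4512, -0.2505, 0.1116]
tool_rot: [3.101, -0.498, 0.003]
contact_force: [0.5, 0.6, 0.4]
opening: 0.0426
grip_force: 0.0
([-0.12, 0.11, 0.21], [0.001, -0.003, 0.003])
```

View pics/scene2.png

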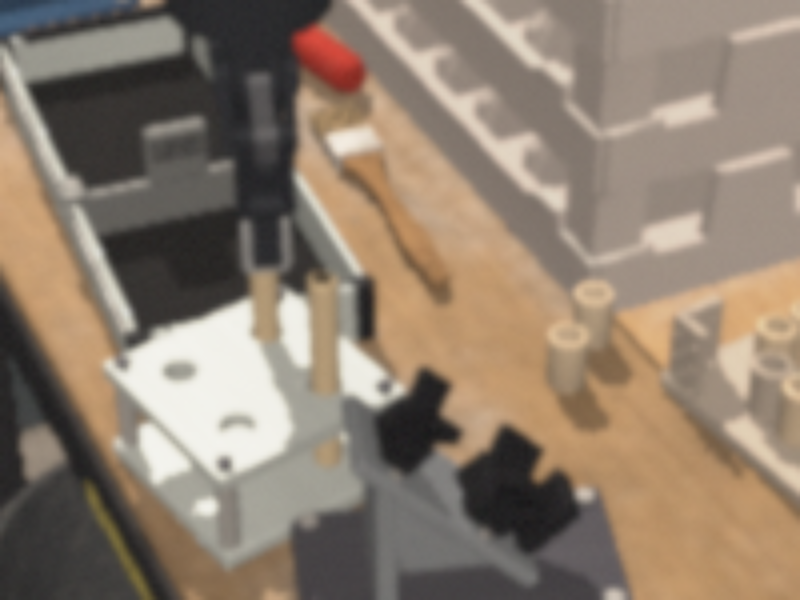

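```bash
python3 -m handwheel '[[[-0.1,0.1,0.2],[0,0,0]],[[-0.1,0.1,0.2],[0,0,0]],[[-0.1,0.1,0.2],[0,0,0]],[[-0.1,0.1,0.2],[0,0,0]],[[-0.1,0.1,0.2],[0,0,0]]]' 1 30; python3 -m handwheel '[[[0,0,-0.5],[0,0,0]],[[0,0,-2],[0,0,0]],[[0,0,-4],[0,0,0]],[[0,0,-6],[0,0,0]],[[0,0,-8],[0,0,0]]]';python3 -m handwheel '[[[0,0,-2],[0,0,0]],[[0,0,-4],[0,0,0]],[[0,0,-6],[0,0,0]],[[0,0,-7],[0,0,0]],[[0,0,-7],[0,0,0]]]';
python3 - <<'E'
from h import *
from scipy.optimize import least_squares
ob=[]
for c in("top","scene"):
    for n in("cradle","v_gap","v_stand"):
        for i in range(3):
            ctrl.get_image(c)
            d=ctrl.landmark_of(c,n)
            if d: print(c,n,np.round(d[0]["position"],1),round(d[0]["score"],2)); ob.append((c,n,d[0]["position"],d[0]["score"]))
im=ctrl.get_image("top");cv2.imwrite("pics/top5f.png",im);cv2.imwrite("pics/top5.png",cv2.resize(im[180:280,290:390],(600,600),interpolation=cv2.INTER_CUBIC))
f=lambda p:np.array(p)/2.6667+[110,150]
scr=[f(p) for p in[(590,128),(659,150),(616,286)]]
def model(p):
    u=np.array([np.cos(p[3]),np.sin(p[3]),0]);x=np.array([-u[1],u[0],0])*-1
    st=np.array([p[0],p[1],0]);cr=st+u*p[2]+np.array([0,0,p[4]]);g=cr+.052*np.array([-u[0],-u[1],1])*.7071
    return u,x,dict(v_stand=st,cradle=cr,v_gap=g)
def res(p):
    u,x,m=model(p);r=[]
    for c,n,q,s in ob:
        r+=list((np.array(proj(c,m[n]))-q)*s/1.7)
    w,l=p[5],p[6]
    for q,(a,b) in zip(scr,((-w,l),(w,l),(w,-l))):
        r+=list(np.array(proj("top",m["v_stand"]+x*a+u*b+[0,0,.01]))-q)
    return np.array(r)
s=least_squares(res,[.484,-.391,.055,np.radians(-18.4),.04,.034,.067],loss="soft_l1")
print(np.round(s.x,4),np.degrees(s.x[3]),s.cost);print(model(s.x)[2]);print(np.round(s.fun,1))
E
```

```text
t: 15.0
tool_pos: [0.4497, -0.2515, 0.1093]
tool_rot: [3.101, -0.499, 0.002]
contact_force: [0.4, 0.5, 5.4]
opening: 0.0128
grip_force: 29.5
t: 15.62
tool_pos: [0.4493, -0.2513, 0.1904]
tool_rot: [3.101, -0.499, 0.002]
contact_force: [0.5, 0.0, -0.9]
opening: 0.0126
grip_force: 29.2
t: 16.25
tool_pos: [0.4494, -0.2514, 0.2593]
tool_rot: [3.101, -0.499, 0.002]
contact_force: [-0.6, 0.2, -1.5]
opening: 0.0127
grip_force: 29.2
top cradle [342.1 207.1] 0.71
top cradle [340.8 208.1] 0.64
top cradle [341. 208.] 0.9
top v_gap [341.9 219.2] 0.58
top v_gap [342.5 217.4] 0.89
top v_gap [342.4 219.1] 0.59
top v_stand [336.9 227.3] 0.92
top v_stand [335.4 226.9] 0.83
top v_stand [333.  229.4] 0.78
scene cradle [328.3 271.1] 0.65
scene cradle [329.9 271.2] 0.61
scene cradle [329.5 273. ] 0.8
scene v_gap [306.9 260.7] 0.93
scene v_gap [308.8 257.3] 0.59
scene v_gap [306.2 258.7] 0.87
scene v_stand [304.2 293.7] 0.65
scene v_stand [305.9 293.9] 0.98
scene v_stand [304.7 293.1] 0.94
[ 0.4843 -0.3911  0.0443 -0.3203  0.0468  0.0337  0.0667] -18.352537376102614 6.6486385961025665
{'v_stand': array([ 0.48429592, -0.39112112,  0.        ]), 'cradle': array([ 0.52630674, -0.40505762,  0.04684187]), 'v_gap': array([ 0.49140773, -0.39348036,  0.08361107])}
[ 0.5  0.3  1.  -0.1  1.2 -0.1 -0.4  0.3 -0.9  1.4 -0.6  0.3 -0.7  0.1
  0.1  0.3  1.2 -0.9  0.1  0.5 -0.5  0.4 -0.5 -0.3  1.  -1.  -0.   0.5
  1.3  0.  -0.1 -0.1 -1.2 -0.3 -0.5  0.1 -0.  -0.3 -0.1 -0.2  0.2 -0.4]
```

View pics/top5.png

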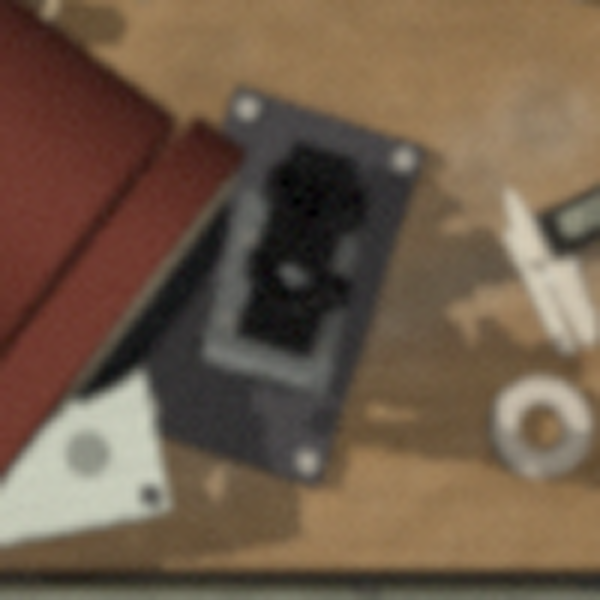

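```bash
cat >>h.py <<'E'
ph=np.radians(-18.35);U=np.array([np.cos(ph),np.sin(ph),0]);Z=np.array([0,0,1.]);O=np.array([.5263,-.4051,.0468])
cz=(Z-U)/2**.5;cy=(Z+U)/2**.5;CX=np.array([-U[1],U[0],0])
def lay(): # tool z down the groove, y level
    y=-CX;z=-cz;return np.c_[np.cross(y,z),y,z]
def side(): # tool z into the groove
    y=-CX;z=-cy;return np.c_[np.cross(y,z),y,z]
E
python3 - <<'E'
from h import *
print(O+.119*cz+.05*cy,O+.0993*cz);print(go(O+.119*cz+.05*cy,lay()),go(O+.101*cz+.05*cy,lay()),ctrl.get_obs()["q"])
E
```

```text
[ 0.47999057 -0.38973977  0.16630105] [ 0.45965469 -0.38299463  0.1170157 ]
([7.28, 12.19, 9.2], [-0.0, 0.785, 0.001]) ([8.56, 12.2, 10.47], [-0.0, 0.785, 0.001]) [-6.54539349e-01 -2.30271269e-01  1.83335621e+00  2.27872599e-05
  1.53851125e+00  1.23549396e+00]
```

```bash
python3 -m handwheel '[[[1,2.5,0],[0,0.15,0]],[[2,5,0],[0,0.3,0]],[[3,7.5,0],[0,0.45,0]],[[4,10,0],[0,0.6,0]],[[5,12.2,1],[0,0.75,0]]]'; python3 -m handwheel '[[[0,0,0],[0,0.035,0]],[[0,0,0],[0,0.035,0]],[[0,0,0],[0,0.035,0]]]';python3 - <<'E'
from h import *
print(go(O+.119*cz+.05*cy,lay()),go(O+.103*cz+.05*cy,lay()),ctrl.get_obs()["q"])
E
```

```text
t: 18.73
tool_pos: [0.4583, -0.3842, 0.2505]
tool_rot: [2.776, -0.447, 1.104]
contact_force: [0.1, 0.6, -1.0]
opening: 0.0129
grip_force: 29.3
t: 19.1
tool_pos: [0.4586, -0.3828, 0.2492]
tool_rot: [2.759, -0.443, 1.143]
contact_force: [0.2, -0.1, -0.8]
opening: 0.0126
grip_force: 29.4
([-4.27, -0.01, 7.45], [-0.0, -0.0, 0.002]) ([-4.27, -0.01, 9.05], [-0.0, -0.0, 0.002]) [-1.0467907  -0.42980713  2.13873506  0.64280343  0.90128811  0.57289495]
```

Reachable. Go to the pre-pose and look.

```bash
python3 -m handwheel '[[[-1.5,0,2.5],[0,0,0]],[[-3,0,5],[0,0,0]],[[-4.3,0,7.5],[0,0,0]],[[-4.3,0,8.7],[0,0,0]],[[-4.3,0,8.7],[0,0,0]]]' ;python3 -m handwheel '[[[-1,0,0],[0,0,0]],[[-2,0,0],[0,0,0]],[[-2,0,0],[0,0,0]]]' ;python3 - <<'E'
from h import *
s=ctrl.get_image("scene");cv2.imwrite("pics/scene3.png",cv2.resize(s[190:320,220:390],(784,600)))
print(go(O+.103*cz,lay()))
E
```

```text
t: 19.73
tool_pos: [0.4887, -0.3924, 0.1568]
tool_rot: [2.761, -0.443, 1.143]
contact_force: [-0.1, -0.1, -0.6]
opening: 0.0128
grip_force: 29.4
t: 20.1
tool_pos: [0.4734, -0.3875, 0.1414]
tool_rot: [2.761, -0.446, 1.142]
contact_force: [0.1, 0.6, -0.2]
opening: 0.0128
grip_force: 29.4
([-2.82, -0.02, 0.34], [-0.0, 0.001, 0.0])
```

View pics/scene3.png

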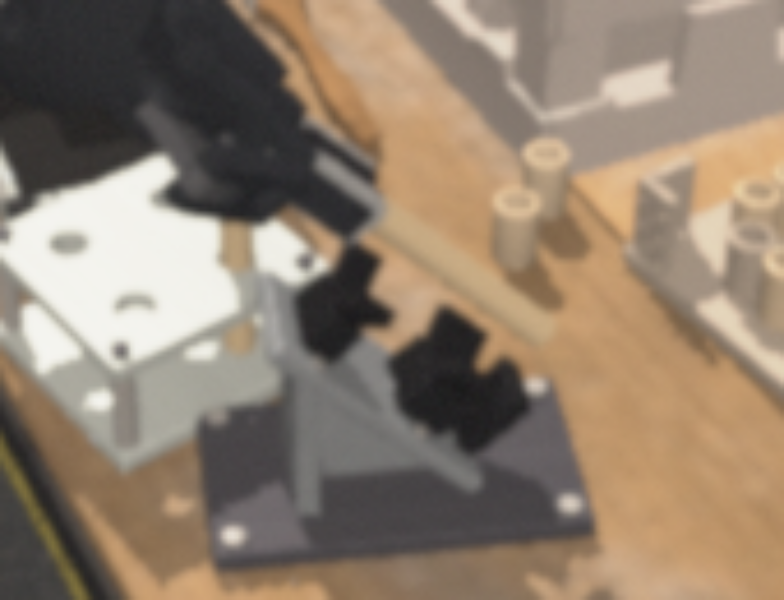

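```bash
python3 -m handwheel '[[[-0.8,0,0],[0,0,0]],[[-1.6,0,0],[0,0,0]],[[-2.2,0,0],[0,0,0]],[[-2.5,0,0],[0,0,0]],[[-2.5,0,0],[0,0,0]]]';python3 - <<'E'
from h import *
s=ctrl.get_image("scene");cv2.imwrite("pics/scene4.png",cv2.resize(s[190:320,220:390],(784,600)))
print(go(O+.0993*cz,lay()))
E
```

```text
t: 20.78
tool_pos: [0.4574, -0.3823, 0.1243]
tool_rot: [2.76, -0.445, 1.142]
contact_force: [-0.6, -0.3, -0.2]
opening: 0.0127
grip_force: 29.4
([-0.39, -0.02, 0.69], [-0.001, 0.0, 0.001])
```

View pics/scene4.png

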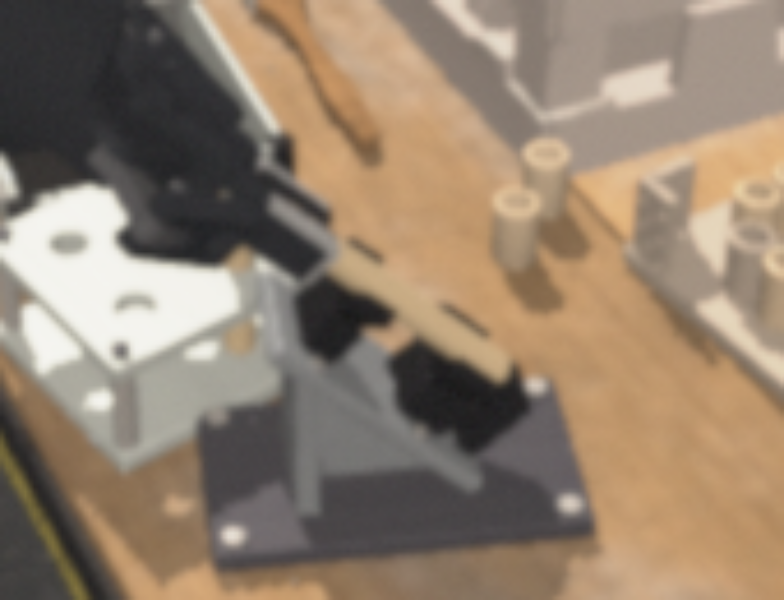

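```bash
for i in 1 2 ; do :; done; python3 -m handwheel '[[[-0.1,0,0],[0,0,0]],[[-0.2,0,0],[0,0,0]],[[-0.2,0,0],[0,0,0]]]'|sed -n 2,4p;python3 -m handwheel '[[[-0.1,0,0],[0,0,0]],[[-0.1,0,0],[0,0,0]]]'|sed -n 2,4p;python3 -m handwheel '[[[-0.1,0,0],[0,0,0]],[[-0.1,0,0],[0,0,0]]]'|sed -n 2,4p
```

```text
tool_pos: [0.4563, -0.3819, 0.1232]
tool_rot: [2.76, -0.444, 1.143]
contact_force: [-0.7, 0.2, -0.5]
tool_pos: [0.4559, -0.3818, 0.1229]
tool_rot: [2.759, -0.444, 1.144]
contact_force: [2.1, 0.0, 1.2]
tool_pos: [0.4554, -0.3817, 0.1226]
tool_rot: [2.759, -0.444, 1.145]
contact_force: [4.5, -0.5, 1.6]
```

```bash
python3 -m handwheel '[[[0.1,0,0.2],[0,0,0]],[[0.1,0,0.3],[0,0,0]],[[0.1,0,0.3],[0,0,0]]]'|sed -n 2,4p;python3 -m handwheel '[[[0,0,0.1],[0,0,0]],[[0,0,0.2],[0,0,0]],[[0,0,0.2],[0,0,0]]]'|sed -n 2,4p;python3 -m handwheel '[[[0,0,0.1],[0,0,0]],[[0,0,0.2],[0,0,0]],[[0,0,0.2],[0,0,0]]]'|sed -n 2,4p;python3 - <<'E'
from h import *
print(go(O+.0993*cz,lay()))
E
```

```text
tool_pos: [0.4577, -0.3822, 0.1203]
tool_rot: [2.76, -0.444, 1.143]
contact_force: [2.8, 2.5, 3.0]
tool_pos: [0.4591, -0.3827, 0.1189]
tool_rot: [2.76, -0.444, 1.143]
contact_force: [2.5, 3.2, 3.9]
tool_pos: [0.4602, -0.3843, 0.1192]
tool_rot: [2.758, -0.443, 1.143]
contact_force: [-11.2, 8.2, 14.5]
([-0.22, -0.1, 0.09], [0.001, -0.001, 0.002])
```

```bash
python3 -m handwheel '[[[0,0.05,-0.15],[0,0,0]],[[0,0.05,-0.15],[0,0,0]],[[0,0.05,-0.15],[0,0,0]]]'|sed -n 2,4p;python3 -m handwheel '[[[0,0,0],[0,0,0]],[[0,0,0],[0,0,0]],[[0,0,0],[0,0,0]],[[0,0,0],[0,0,0]]]' 0;python3 -m handwheel '[[[0,0,-2],[0,0,0]],[[0,0,-4],[0,0,0]],[[2,0,-6],[0,0,0]],[[6,0,-6],[0,0,0]],[[12,0,-6],[0,0,0]]]';python3 - <<'E'
from h import *
s=ctrl.get_image("scene");cv2.imwrite("pics/scene5.png",cv2.resize(s[190:320,220:390],(784,600)))
print(go(O+.057*cz+.10*cy,side()),ctrl.get_obs()["q"])
for n in("sheath_122","sheath_122_mid"):print(n,[(np.round(d["position"],1),round(d["score"],2)) for d in ctrl.landmark_of("scene",n)])
print(proj("scene",O),proj("scene",O+.061*cz),proj("scene",O+.122*cz))
E
```

```text
tool_pos: [0.4594, -0.3835, 0.119]
tool_rot: [2.759, -0.444, 1.143]
contact_force: [2.6, 3.6, 5.1]
t: 23.7
tool_pos: [0.4588, -0.3834, 0.1181]
tool_rot: [2.76, -0.445, 1.142]
contact_force: [0.0, -0.1, -0.3]
opening: 0.0431
grip_force: 0.0
t: 24.32
tool_pos: [0.4991, -0.3966, 0.245]
tool_rot: [2.761, -0.448, 1.14]
contact_force: [-0.4, -0.3, -0.1]
opening: 0.0428
grip_force: 0.0
([-3.33, -0.28, 10.63], [0.006, -1.582, -0.001]) [-0.97942173 -0.31459525  2.04610303  0.6271906   0.83355119  0.61838855]
sheath_122 [(array([331.8, 273.3]), 0.64), (array([269.7, 268.1]), 0.62)]
sheath_122_mid [(array([304.7, 257. ]), 0.58)]
[np.float64(328.4420842281269), np.float64(272.3488022382368)] [np.float64(305.19733749541825), np.float64(256.41305368623944)] [np.float64(280.370362579235), np.float64(239.39258733655342)]
```

View pics/scene5.png

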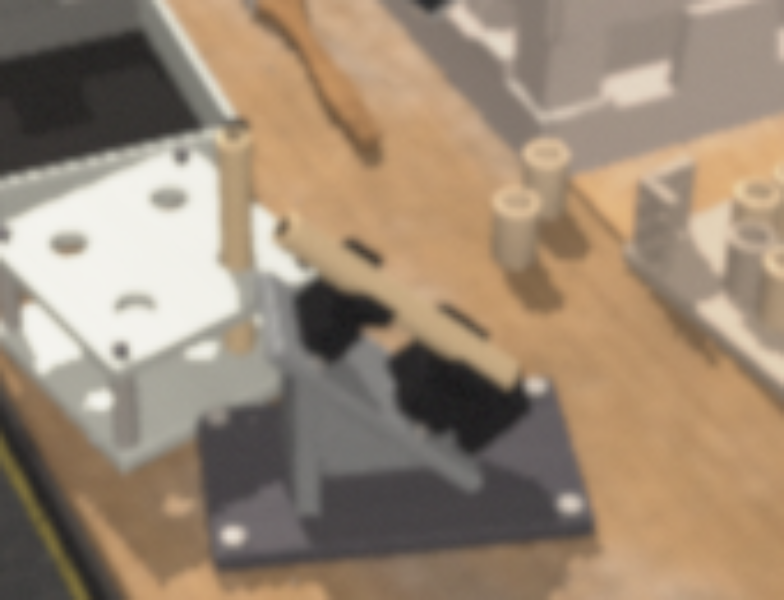

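```bash
python3 - <<'E'
from h import *
print(plane("scene",[337,216],0),plane("scene",[354,245],0), plane("scene",[360,255],0.0),plane("top",[310,165],0.0),plane("top",[281,164],0))
o=ctrl.get_obs()
for a in(0,.4,.785,1.2,1.57):
    pass
print(go(O+.054*cz+.10*cy,side()),O+.054*cz+.1*cy)
E
```

```text
[ 0.66239801 -0.21001333  0.        ] [ 0.6420809  -0.31306687  0.        ] [ 0.63598757 -0.34535809  0.        ] [ 0.64495261 -0.32873981  0.        ] [ 0.64767361 -0.25480952  0.        ]
([-2.61, -0.14, 10.8], [0.004, -1.575, 0.003]) [ 0.55717295 -0.41534015  0.15569444]
```

```bash
python3 - <<'E'
import cv2
a=cv2.imread("pics/top0.png"); b=cv2.imread("pics/scene0.png")
cv2.imwrite("pics/pair.png",cv2.hconcat([cv2.resize(a,(400,300)),cv2.resize(b,(400,300))]))
E
```

```text
(no output)
```

View pics/pair.png

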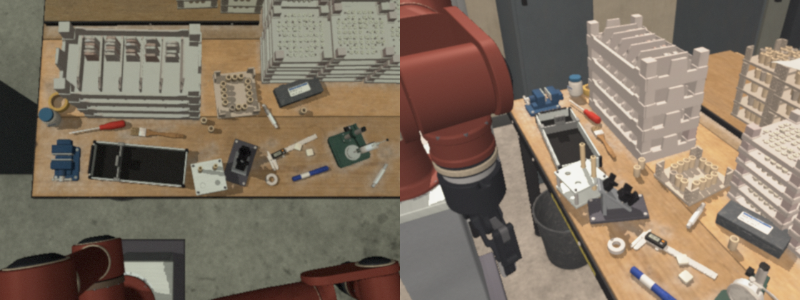

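```bash
python3 - <<'E'
from h import *
print(plane("scene",[459,287],0),plane("scene",[459,250],0.1))
print(go([.52,-.403,.27],down(-108.35)))
E
```

```text
[ 0.75144191 -0.50484917  0.        ] [ 0.72644816 -0.5055112   0.1       ]
([2.75, -0.11, -0.03], [0.003, -0.79, 0.004])
```

```bash
python3 -m handwheel '[[[0.5,0,0],[0,-0.16,0]],[[1,0,0],[0,-0.32,0]],[[1.5,0,0],[0,-0.48,0]],[[2,0,0],[0,-0.64,0]],[[2.7,-0.1,0],[0,-0.79,0]]]' ;python3 -m handwheel '[[[0.5,0,0],[0,-0.15,0]],[[1,0,1],[0,-0.3,0]],[[2,0,1],[0,-0.45,0]],[[2.5,0,1],[0,-0.6,0]],[[3,0,1],[0,-0.75,0]]]';python3 -m handwheel '[[[0,0,0],[0,0,0]],[[0,0,0],[0,0,0]]]'; python3 - <<'E'
from h import *
print(go(O+.054*cz+.10*cy,side()),go(O+.054*cz+.05*cy,side()),ctrl.get_obs()["q"])
E
```

```text
t: 25.1
tool_pos: [0.5171, -0.4017, 0.2641]
tool_rot: [-3.099, 0.5, 0.018]
contact_force: [-0.2, -0.1, 0.3]
opening: 0.0425
grip_force: 0.0
t: 25.72
tool_pos: [0.5459, -0.4112, 0.2537]
tool_rot: [-2.775, 0.447, 1.111]
contact_force: [-0.6, 0.0, -0.1]
opening: 0.0427
grip_force: 0.0
t: 25.98
tool_pos: [0.5457, -0.4112, 0.2546]
tool_rot: [-2.78, 0.448, 1.101]
contact_force: [0.3, -0.6, 0.2]
opening: 0.0426
grip_force: 0.0
([7.66, 0.04, 6.37], [0.0, -0.031, 0.001]) ([7.51, 0.03, 11.36], [0.0, -0.031, 0.001]) [-0.66075484  0.64949629  0.96021417 -0.29499314  2.23530056  1.13223235]
```

```bash
python3 -m handwheel '[[[3,0,1],[0,-0.03,0]],[[6,0,2],[0,-0.03,0]],[[7.6,0,4],[0,-0.03,0]],[[7.6,0,8],[0,-0.03,0]],[[7.6,0,10],[0,-0.03,0]]]' ;python3 -m handwheel '[[[0,0,0],[0,0,0]],[[0,0,0],[0,0,0]]]'; python3 - <<'E'
from h import *
s=ctrl.get_image("scene");cv2.imwrite("pics/scene6.png",cv2.resize(s[190:320,220:390],(784,600)))
print(go(O+.054*cz-.005*cy,side()))
E
```

```text
t: 26.6
tool_pos: [0.5315, -0.4062, 0.1291]
tool_rot: [-2.759, 0.445, 1.143]
contact_force: [-0.4, 0.2, -0.3]
opening: 0.0428
grip_force: 0.0
t: 26.85
tool_pos: [0.5341, -0.4075, 0.1319]
tool_rot: [-2.762, 0.446, 1.139]
contact_force: [0.0, -0.2, 0.4]
opening: 0.0426
grip_force: 0.0
([-0.01, 0.0, 7.13], [0.001, -0.004, -0.0])
```

View pics/scene6.png

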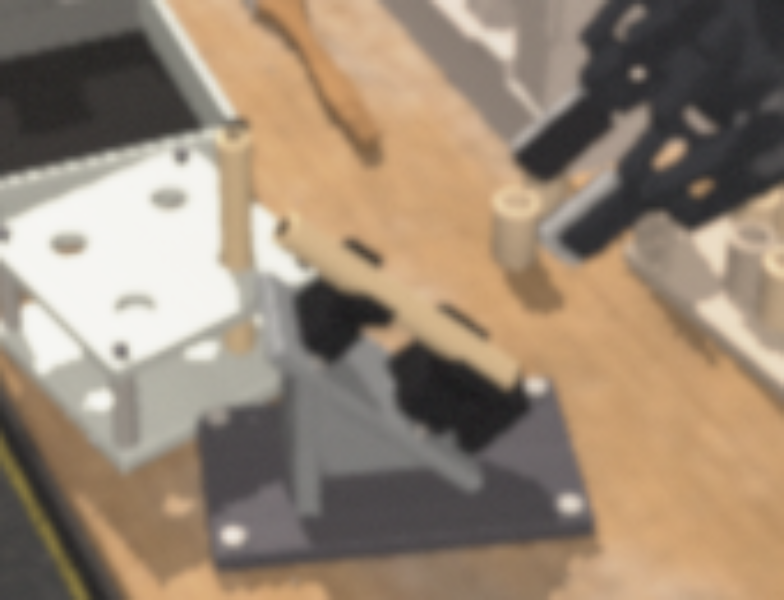

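```bash
python3 -m handwheel '[[[0,0,2.5],[0,0,0]],[[0,0,4.5],[0,0,0]],[[0,0,5.5],[0,0,0]],[[0,0,5.5],[0,0,0]]]' ;python3 -m handwheel '[[[0,0,0.5],[0,0,0]],[[0,0,1],[0,0,0]],[[0,0,1.6],[0,0,0]],[[0,0,1.6],[0,0,0]],[[0,0,1.6],[0,0,0]]]';python3 - <<'E'
from h import *
print(go(O+.054*cz-.005*cy,side()))
E
```

```text
t: 27.4
tool_pos: [0.497, -0.3949, 0.0912]
tool_rot: [-2.76, 0.444, 1.142]
contact_force: [0.5, -0.3, -0.3]
opening: 0.0429
grip_force: 0.0
t: 28.02
tool_pos: [0.4861, -0.3913, 0.0796]
tool_rot: [-2.76, 0.444, 1.143]
contact_force: [-0.2, 0.7, 0.9]
opening: 0.0426
grip_force: 0.0
([-0.08, 0.05, -0.18], [0.001, -0.0, 0.001])
```

```bash
python3 -m handwheel '[[[0,0,-0.4],[0,0,0]],[[0,0,-0.4],[0,0,0]]]'; python3 -m handwheel '[[[0,0,0],[0,0,0]],[[0,0,0],[0,0,0]],[[0,0,0],[0,0,0]],[[0,0,0],[0,0,0]],[[0,0,0],[0,0,0]]]' 1 30;python3 -m handwheel '[[[0,0,-0.5],[0,0,0]],[[0,0,-1.5],[0,0,0]],[[0,0,-3.5],[0,0,0]],[[0,0,-5.5],[0,0,0]],[[0,0,-8],[0,0,0]]]';python3 -m handwheel '[[[0,0,-2.5],[0,0,0]],[[0,0,-5],[0,0,0]],[[0,0,-5],[0,0,0]]]';python3 - <<'E'
from h import *
print(go([.54,-.40,.25],down(-108.35)),ctrl.get_obs()["q"])
im=ctrl.get_image("top")
for i in range(2):print(ctrl.landmark_of("top","tray")[:1],ctrl.landmark_of("top","divider_tab")[:1])
E
```

```text
t: 28.28
tool_pos: [0.4894, -0.3925, 0.083]
tool_rot: [-2.761, 0.445, 1.141]
contact_force: [0.0, 0.6, -0.4]
opening: 0.0426
grip_force: 0.0
t: 28.9
tool_pos: [0.4889, -0.3921, 0.0825]
tool_rot: [-2.76, 0.444, 1.142]
contact_force: [0.6, 0.3, 1.1]
opening: 0.0124
grip_force: 30.8
t: 29.52
tool_pos: [0.5431, -0.4102, 0.1398]
tool_rot: [-2.76, 0.444, 1.143]
contact_force: [0.5, -0.9, -0.4]
opening: 0.0128
grip_force: 30.8
t: 29.9
tool_pos: [0.5776, -0.4217, 0.1765]
tool_rot: [-2.764, 0.445, 1.138]
contact_force: [-0.6, 0.8, -0.0]
opening: 0.0122
grip_force: 30.8
([-8.2, -0.87, -2.23], [0.002, 0.781, 0.001]) [-0.64563069  0.79772993  0.88074083 -0.28399598  2.19667765  1.16610536]
[{'position': [189.7, 235.8], 'score': 0.88}] [{'position': [196.4, 230.9], 'score': 0.7}]
[{'position': [189.7, 235.8], 'score': 0.88}] [{'position': [196.4, 230.9], 'score': 0.7}]
```

```bash
python3 -m handwheel '[[[-2,0,-0.5],[0,0.15,0]],[[-4,0,-1],[0,0.3,0]],[[-6,-0.5,-1.5],[0,0.45,0]],[[-8,-0.9,-2.2],[0,0.6,0]],[[-8.2,-0.9,-2.2],[0,0.75,0]]]'; python3 -m handwheel '[[[0,0,0],[0,0.031,0]],[[0,0,0],[0,0.031,0]]]';cat >tr.py <<'E'
from h import *
def bays(im,roi=(175,290,110,280)):
    r0,r1,c0,c1=roi
    m=(im.max(2)<75).astype(np.uint8);k=np.zeros_like(m);k[r0:r1,c0:c1]=m[r0:r1,c0:c1]
    k=cv2.morphologyEx(k,cv2.MORPH_OPEN,np.ones((5,5)))
    cs,_=cv2.findContours(k,cv2.RETR_EXTERNAL,cv2.CHAIN_APPROX_NONE)
    for c in sorted(cs,key=cv2.contourArea)[::-1][:3]:
        r=cv2.minAreaRect(c);print(np.round(r[0],1),np.round(r[1],1),round(r[2],1),cv2.contourArea(c))
        print("   corners",np.round(cv2.boxPoints(r),1).tolist())
E
python3 - <<'E'
from tr import *
for f in("top0","top4f"):print(f);bays(cv2.imread(f"pics/{f}.png"))
for i in range(3):
    im=ctrl.get_image("top")
    print([d["position"] for d in ctrl.landmark_of("top","tray")[:1]+ctrl.landmark_of("top","divider_tab")[:1]])
cv2.imwrite("pics/top6f.png",im);bays(im)
print(ctrl.get_obs()["q"],ctrl.get_obs()["tool_pos"],ctrl.get_obs()["opening"])
E
```

```text
t: 30.78
tool_pos: [0.5384, -0.3991, 0.2506]
tool_rot: [-3.099, 0.499, 0.042]
contact_force: [-0.2, 0.0, -0.4]
opening: 0.0125
grip_force: 30.8
t: 31.02
tool_pos: [0.5379, -0.3989, 0.2471]
tool_rot: [-3.1, 0.5, 0.01]
contact_force: [-0.1, -0.7, -1.3]
opening: 0.0122
grip_force: 30.8
top0
[211.  230.7] [92.5 47.4] 5.0 4146.0
   corners [[162.89999389648438, 250.1999969482422], [167.0, 203.0], [259.1000061035156, 211.10000610351562], [255.0, 258.3999938964844]]
[145.1 224.8] [39.7 48. ] 7.4 1657.0
   corners [[122.30000305175781, 246.0], [128.5, 198.39999389648438], [167.8000030517578, 203.5], [161.6999969482422, 251.10000610351562]]
[168.5 277.5] [ 5. 21.] 90.0 98.0
   corners [[158.0, 275.0], [179.0, 275.0], [179.0, 280.0], [158.0, 280.0]]
top4f
[167.7 227.4] [70.6 47.1] 4.8 3098.5
   corners [[130.60000610351562, 247.89999389648438], [134.5, 201.0], [204.8000030517578, 206.8000030517578], [200.89999389648438, 253.6999969482422]]
[256.1 232.4] [42.4 59.4] 39.4 1440.5
   corners [[220.89999389648438, 241.89999389648438], [258.6000061035156, 196.0], [291.3999938964844, 222.899993896484
[... 271 characters left out ...]
193.0, 233.4]]
[[189.0, 238.2], [195.4, 231.5]]
[159.6 233.5] [70.5 47. ] 4.6 3075.5
   corners [[122.5999984741211, 254.10000610351562], [126.30000305175781, 207.3000030517578], [196.60000610351562, 212.89999389648438], [192.8000030517578, 259.70001220703125]]
[223.2 238.4] [55. 47.] 4.4 2038.0
   corners [[193.89999389648438, 259.70001220703125], [197.60000610351562, 212.8000030517578], [252.39999389648438, 217.0], [248.8000030517578, 263.8999938964844]]
[171. 278.] [ 4. 10.] 90.0 40.0
   corners [[166.0, 276.0], [176.0, 276.0], [176.0, 280.0], [166.0, 280.0]]
[-0.74774595  0.15256275  1.4787342  -0.00173739  1.51462004  1.14214195] [ 0.5388847  -0.39922324  0.24754861] 0.01266689080521994
```

```bash
cat >>tr.py <<'E'
c=plane("top",[188.1,236.3],.036)[:2]
a=np.radians(85.1);Y=np.array([np.cos(a),np.sin(a)]);X=np.array([Y[1],-Y[0]])
def T(x,y,z):p=c+X*x+Y*y;return [p[0],p[1],z]
E
python3 - <<'E'
from tr import *
print(c, [proj("top",np.array(T(sx*.06,y,.005))) for sx,y in((-1,-.0215),(1,-.0215),(1,-.158),(-1,-.158))])
print(plane("top",[195,232],.055)[:2]-c)
p=T(-.025,-.083,.2);print(p,go(p,down(175.1)))
E
```

```text
[ 0.45856396 -0.02873601] [[np.float64(196.2046439957058), np.float64(262.5233044329285)], [np.float64(201.4247870864868), np.float64(214.5986277175692)], [np.float64(255.72533851307134), np.float64(219.16485695918587)], [np.float64(251.30164040405305), np.float64(267.2506629423158)]]
[ 0.00824194 -0.01955173]
[np.float64(0.42656571851691916), np.float64(-0.10929724386073636), 0.2] ([-19.74, -24.01, 4.85], [0.003, 0.004, 1.337])
```

```bash
sed -i 's/\[188.1,236.3\]/[187.0,235.5]/' tr.py; python3 -m handwheel '[[[-3,-4,0],[0,0,-0.17]],[[-5,-8,0],[0,0,-0.34]],[[-7,-12,0],[0,0,-0.51]],[[-9,-16,0],[0,0,-0.68]],[[-12,-20,0],[0,0,-0.85]]]'; python3 -m handwheel '[[[0,0,0],[0,0,-0.17]],[[0,0,0],[0,0,-0.34]],[[0,0,0],[0,0,-0.51]],[[0,0,0],[0,0,-0.68]],[[0,0,0],[0,0,-0.85]]]'; python3 - <<'E'
from tr import *
p=T(-.025,-.083,.15);print(c,p,go(p,down(175.1)),ctrl.get_obs()["q"])
E
```

```text
t: 32.1
tool_pos: [0.4873, -0.1703, 0.2486]
tool_rot: [-3.027, -0.832, 0.005]
contact_force: [0.5, 0.3, 0.9]
opening: 0.0125
grip_force: 30.8
t: 32.72
tool_pos: [0.4875, -0.1716, 0.2486]
tool_rot: [-2.414, -2.006, 0.003]
contact_force: [0.2, 0.0, -0.4]
opening: 0.0125
grip_force: 30.8
[ 0.46051574 -0.0260146 ] [np.float64(0.42851750613868433), np.float64(-0.1065758365997615), 0.15] ([5.3, -6.95, 9.89], [-0.001, 0.006, 3.043]) [-4.82074547e-01 -2.16848939e-01  1.83805344e+00 -6.87922113e-04
  1.52416472e+00 -2.97807315e-01]
```

```bash
python3 - <<'E'
from tr import *
p=T(-.025,-.083,.15);print(go(p,down(-4.9)))
E
```

```text
([5.3, -6.95, 9.89], [-0.004, -0.001, -0.099])
```

```bash
python3 -m handwheel '[[[2,-3,1],[0,0,-0.1]],[[4,-5,4],[0,0,-0.1]],[[5.3,-6.9,7],[0,0,-0.1]],[[5.3,-6.9,9.9],[0,0,-0.1]],[[5.3,-6.9,9.9],[0,0,-0.1]]]'; python3 -m handwheel '[[[0,0,0],[0,0,0]]]';python3 - <<'E'
from tr import *
p=T(-.025,-.083,.05);print(go(p,down(-4.9)))
im=ctrl.get_image("top");print([d["position"] for d in ctrl.landmark_of("top","tray")[:1]+ctrl.landmark_of("top","divider_tab")[:1]])
print([(np.round(d["position"],1),d["score"]) for d in ctrl.landmark_of("top","sheath_122_mid")])
s=ctrl.get_image("scene");cv2.imwrite("pics/s7.png",s);print([(np.round(d["position"],1),round(d["score"],2)) for d in ctrl.landmark_of("scene","sheath_122_mid")+ctrl.landmark_of("scene","sheath_122")])
t=ctrl.get_obs()["tool_pos"];print(proj("scene",t+[-.0006,-.008,.004]),proj("scene",t+[.0045,.053,.004]),proj("scene",t+[-.006,-.069,.004]))
E
```

```text
t: 33.35
tool_pos: [0.4276, -0.1055, 0.1475]
tool_rot: [-2.313, -2.114, 0.006]
contact_force: [0.4, -0.1, 0.1]
opening: 0.0124
grip_force: 30.8
t: 33.48
tool_pos: [0.4301, -0.1068, 0.1511]
tool_rot: [-2.318, -2.118, 0.002]
contact_force: [-0.8, -1.1, -0.3]
opening: 0.0126
grip_force: 30.8
([0.01, -0.14, 10.12], [-0.002, -0.0, -0.005])
[[184.4, 236.3]]
[]
[(array([215.8, 160.1]), 0.52), (array([271.4, 261.4]), 0.55)]
[np.float64(217.62687958444707), np.float64(160.35075005432017)] [np.float64(210.1004528272146), np.float64(146.8672246929446)] [np.float64(225.71120834830515), np.float64(175.1304802211787)]
```

```bash
python3 -m handwheel '[[[0,-0.1,4],[0,0,0]],[[0,-0.1,8],[0,0,0]],[[0,-0.1,11],[0,0,0]],[[0,-0.1,13],[0,0,0]],[[0,-0.1,13],[0,0,0]]]'; python3 -m handwheel '[[[0,0,0.3],[0,0,0]],[[0,0,0.5],[0,0,0]],[[0,0,0.5],[0,0,0]]]'|sed -n 2,4p;python3 -m handwheel '[[[0,0,0.1],[0,0,0]],[[0,0,0.2],[0,0,0]],[[0,0,0.2],[0,0,0]]]'|sed -n 2,4p
```

```text
t: 34.45
tool_pos: [0.4264, -0.1056, 0.0182]
tool_rot: [-2.314, -2.114, 0.006]
contact_force: [-0.4, 0.1, -0.7]
opening: 0.0127
grip_force: 30.8
tool_pos: [0.4283, -0.1063, 0.0153]
tool_rot: [-2.317, -2.118, 0.002]
contact_force: [0.8, 0.7, -0.4]
tool_pos: [0.4277, -0.1061, 0.0126]
tool_rot: [-2.316, -2.117, 0.003]
contact_force: [0.1, -0.1, -0.4]
```

```bash
python3 -m handwheel '[[[0,0,0.1],[0,0,0]],[[0,0,0.2],[0,0,0]],[[0,0,0.2],[0,0,0]]]'|sed -n 2,4p;python3 -m handwheel '[[[0,0,0.1],[0,0,0]],[[0,0,0.1],[0,0,0]],[[0,0,0.1],[0,0,0]]]'|sed -n 2,4p;python3 -m handwheel '[[[0,0,0.1],[0,0,0]],[[0,0,0.1],[0,0,0]],[[0,0,0.1],[0,0,0]]]'|sed -n 2,4p
```

```text
tool_pos: [0.4277, -0.1061, 0.0106]
tool_rot: [-2.316, -2.117, 0.003]
contact_force: [-0.2, -0.1, -1.0]
tool_pos: [0.4277, -0.1061, 0.0097]
tool_rot: [-2.316, -2.117, 0.003]
contact_force: [-0.3, 0.8, -0.1]
tool_pos: [0.4277, -0.1061, 0.0087]
tool_rot: [-2.317, -2.117, 0.003]
contact_force: [-0.5, 0.0, -0.0]
```

```bash
python3 -m handwheel '[[[0,0,0.1],[0,0,0]],[[0,0,0.1],[0,0,0]],[[0,0,0.1],[0,0,0]]]'|sed -n 2,4p;python3 -m handwheel '[[[0,0,0.1],[0,0,0]],[[0,0,0.1],[0,0,0]]]'|sed -n 2,4p
```

```text
tool_pos: [0.4278, -0.1062, 0.0077]
tool_rot: [-2.317, -2.117, 0.003]
contact_force: [-0.1, -0.3, -0.5]
tool_pos: [0.4279, -0.1061, 0.0069]
tool_rot: [-2.316, -2.117, 0.003]
contact_force: [0.0, 1.4, 2.4]
```

```bash
python3 -m handwheel '[[[0,0,0],[0,0,0]],[[0,0,0],[0,0,0]],[[0,0,0],[0,0,0]],[[0,0,0],[0,0,0]]]' 0.2; python3 -m handwheel '[[[0,0,-1],[0,0,0]],[[0,0,-5],[0,0,0]],[[0,0,-10],[0,0,0]],[[0,0,-15],[0,0,0]],[[0,0,-20],[0,0,0]]]';python3 -m handwheel '[[[-4,0,0],[0,0,0.17]],[[-8,0,0],[0,0,0.34]],[[-12,0,0],[0,0,0.51]],[[-16,1,0],[0,0,0.68]],[[-18,1,0],[0,0,0.85]]]';python3 -m handwheel '[[[0,0,0],[0,0,0.17]],[[0,0,0],[0,0,0.34]],[[0,0,0],[0,0,0.51]],[[0,0,0],[0,0,0.68]],[[0,0,0],[0,0,0.85]]]';python3 - <<'E'
from tr import *
print(go([.4589,-.3005,.17],down(-108.4)))
im=ctrl.get_image("top");cv2.imwrite("pics/top8f.png",im);bays(im)
for n in("tray","divider_tab","sheath_122_mid","sheath_122"):print(n,[(np.round(d["position"],1),round(d["score"],2)) for d in ctrl.landmark_of("top",n)])
print(proj("top",np.array([.4272,-.114,.012])))
s=ctrl.get_image("scene");cv2.imwrite("pics/s8.png",s)
for n in("sheath_122_mid","sheath_122"):print(n,[(np.round(d["position"],1),round(d["score"],2)) for d in ctrl.landmark_of("scene",n)])
print(proj("scene",np.array([.4272,-.114,.012])))
E
```

```text
t: 37.45
tool_pos: [0.4277, -0.1061, 0.0067]
tool_rot: [-2.317, -2.117, 0.003]
contact_force: [-0.6, 0.1, -1.0]
opening: 0.0345
grip_force: 0.0
t: 38.08
tool_pos: [0.4283, -0.1063, 0.2092]
tool_rot: [-2.317, -2.118, 0.002]
contact_force: [0.0, -0.7, -0.2]
opening: 0.0344
grip_force: 0.0
t: 38.7
tool_pos: [0.4223, -0.2884, 0.2073]
tool_rot: [-2.989, -0.963, 0.005]
contact_force: [0.2, -0.1, 0.5]
opening: 0.0339
grip_force: 0.0
t: 39.33
tool_pos: [0.4223, -0.2866, 0.2073]
tool_rot: [-3.121, 0.352, 0.005]
contact_force: [0.2, -0.5, 0.7]
opening: 0.0341
grip_force: 0.0
([3.89, 0.54, 3.72], [0.0, 0.003, 0.096])
[159.5 233.5] [70.7 47.4] 4.5 3127.5
   corners [[122.30000305175781, 254.3000030517578], [126.0999984741211, 207.10000610351562], [196.60000610351562, 212.6999969482422], [192.89999389648438, 259.8999938964844]]
[223.7 230.5] [55.1 31.4] 4.4 1417.5
   corners [[195.0, 244.10000610351562], [197.39999389648438, 212.6999969482422], [252.39999389648438, 217.0], [250.0, 248.3000030517578]]
[208.3 256.3] [25.6  9.4] 5.7 203.0
   corners [[195.10000610351562, 259.70001220703125], [196.10000610351562, 250.39999389648438], [221.5, 253.0], [220.60000610351562, 262.29998779296875]]
tray [(array([188. , 235.9]), 0.96)]
divider_tab [(array([193.7, 232.9]), 0.6)]
sheath_122_mid [(array([224.3, 252.3]), 0.48)]
sheath_122 [(array([199.9, 247.5]), 0.54)]
[np.float64(224.05118757470498), np.float64(250.01641608704887)]
sheath_122_mid [(array([215.8, 206.3]), 0.23)]
sheath_122 [(array([271.4, 263.9]), 0.71), (array([217.9, 204.8]), 0.43), (array([303.3, 348.1]), 0.2)]
[np.float64(222.27164982480843), np.float64(216.8314333560606)]
```

```bash
python3 -m handwheel '[[[2,0.5,0],[0,0,0.1]],[[3.9,0.5,0],[0,0,0.1]],[[3.9,0.5,1],[0,0,0.1]],[[3.9,0.5,3.7],[0,0,0.1]],[[3.9,0.5,3.7],[0,0,0.1]]]' 0 >/dev/null; python3 -m handwheel '[[[0,0,0],[0,0,0]]]'; python3 - <<'E'
from tr import *
print(go([.4589,-.3005,.1005],down(-108.4)))
s=ctrl.get_image("scene");cv2.imwrite("pics/s9.png",s)
for n in("sheath_110",):print(n,[(np.round(d["position"],1),round(d["score"],2)) for d in ctrl.landmark_of("scene",n)])
print(proj("scene",np.array([.4589,-.3005,.01])))
E
```

```text
t: 40.48
tool_pos: [0.4589, -0.2998, 0.1697]
tool_rot: [-3.101, 0.499, 0.006]
contact_force: [0.8, -0.3, 1.2]
opening: 0.043
grip_force: 0.0
([0.05, 0.06, 6.92], [0.0, 0.004, 0.002])
sheath_110 [(array([270.8, 268.9]), 0.71), (array([218.3, 205.1]), 0.56)]
[np.float64(270.8511209343788), np.float64(264.07355890953033)]
```

```bash
python3 -m handwheel '[[[0,0.1,2],[0,0,0]],[[0,0.1,4],[0,0,0]],[[0,0.1,6],[0,0,0]],[[0,0.1,6.9],[0,0,0]],[[0,0.1,6.9],[0,0,0]]]'|sed -n 2,4p; python3 -m handwheel '[[[0,0,0],[0,0,0]],[[0,0,0],[0,0,0]],[[0,0,0],[0,0,0]],[[0,0,0],[0,0,0]],[[0,0,0],[0,0,0]]]' 1 30; python3 -m handwheel '[[[0,0,-0.5],[0,0,0]],[[0,0,-2],[0,0,0]],[[0,0,-4],[0,0,0]],[[0,0,-6],[0,0,0]],[[0,0,-8],[0,0,0]]]';python3 -m handwheel '[[[0,0,-2],[0,0,0]],[[0,0,-4],[0,0,0]],[[0,0,-6],[0,0,0]],[[0,0,-7.5],[0,0,0]],[[0,0,-7.5],[0,0,0]]]'; python3 -m handwheel '[[[1,2,0],[0,0.15,0]],[[2,4,0],[0,0.3,0]],[[3,6,0],[0,0.45,0]],[[4,7.5,0],[0,0.6,0]],[[5,7.5,1],[0,0.75,0]]]';python3 -m handwheel '[[[0,0,0],[0,0.035,0]],[[0,0,0],[0,0.035,0]],[[0,0,0],[0,0.035,0]]]';python3 - <<'E'
from h import *
print(go(O+.096*cz+.05*cy,lay()))
E
```

```text
tool_pos: [0.458, -0.3002, 0.0989]
tool_rot: [-3.1, 0.499, 0.009]
contact_force: [-0.8, -0.4, 0.2]
t: 41.82
tool_pos: [0.4592, -0.3012, 0.1014]
tool_rot: [3.101, -0.499, -0.004]
contact_force: [1.1, 1.6, 5.3]
opening: 0.0128
grip_force: 29.6
t: 42.45
tool_pos: [0.4591, -0.301, 0.1825]
tool_rot: [3.102, -0.499, -0.005]
contact_force: [0.2, -1.3, -1.1]
opening: 0.0126
grip_force: 29.3
t: 43.08
tool_pos: [0.4597, -0.3014, 0.2571]
tool_rot: [3.101, -0.499, -0.003]
contact_force: [-0.2, -0.6, -1.3]
opening: 0.0125
grip_force: 29.3
t: 43.7
tool_pos: [0.4828, -0.3892, 0.2457]
tool_rot: [2.781, -0.45, 1.097]
contact_force: [1.2, 0.1, 0.3]
opening: 0.0124
grip_force: 29.3
t: 44.08
tool_pos: [0.4832, -0.3879, 0.2453]
tool_rot: [2.763, -0.444, 1.137]
contact_force: [0.5, 0.1, -0.1]
opening: 0.0123
grip_force: 29.3
([-5.73, 0.28, 7.74], [-0.001, 0.005, 0.001])
```

```bash
python3 -m handwheel '[[[-2,0.1,2.5],[0,0,0]],[[-4,0.2,5],[0,0,0]],[[-5.7,0.3,7.5],[0,0,0]],[[-5.7,0.3,7.5],[0,0,0]],[[-5.7,0.3,7.5],[0,0,0]]]'|sed -n 2,4p; python3 -m handwheel '[[[-1.5,0,0],[0,0,0]],[[-3,0,0],[0,0,0]],[[-4,0,0],[0,0,0]],[[-4.3,0,0],[0,0,0]],[[-4.3,0,0],[0,0,0]]]'|sed -n 2,4p; python3 - <<'E'
from h import *
print(go(O+.093*cz+.0013*cy,lay()))
E
```

```text
tool_pos: [0.4945, -0.3952, 0.1536]
tool_rot: [2.761, -0.443, 1.139]
contact_force: [0.1, -1.8, -0.6]
tool_pos: [0.4646, -0.385, 0.1214]
tool_rot: [2.762, -0.445, 1.137]
contact_force: [0.8, -0.2, -0.1]
([-0.56, -0.04, 0.57], [-0.0, 0.004, 0.0])
```

```bash
python3 -m handwheel '[[[-0.2,0,0],[0,0,0]],[[-0.4,0,0],[0,0,0]],[[-0.5,0,0],[0,0,0]],[[-0.5,0,0],[0,0,0]]]'|sed -n 2,4p;python3 -m handwheel '[[[-0.1,0,0.2],[0,0,0]],[[-0.1,0,0.4],[0,0,0]],[[-0.1,0,0.4],[0,0,0]]]'|sed -n 2,4p;python3 -m handwheel '[[[0,0,0.1],[0,0,0]],[[0,0,0.2],[0,0,0]],[[0,0,0.2],[0,0,0]]]'|sed -n 2,4p; python3 - <<'E'
from h import *
print(go(O+.093*cz+.0013*cy,lay()))
E
```

```text
tool_pos: [0.4616, -0.3839, 0.1182]
tool_rot: [2.762, -0.445, 1.138]
contact_force: [1.8, 0.3, -0.0]
tool_pos: [0.464, -0.3845, 0.1149]
tool_rot: [2.763, -0.444, 1.139]
contact_force: [4.0, 1.4, 2.0]
tool_pos: [0.4652, -0.3849, 0.1135]
tool_rot: [2.763, -0.444, 1.139]
contact_force: [4.1, 3.2, 3.9]
([-0.04, -0.01, -0.03], [-0.001, 0.004, 0.001])
```

```bash
python3 -m handwheel '[[[0,0,0.1],[0,0,0]],[[0,0,0.1],[0,0,0]],[[0,0,0.1],[0,0,0]]]'|sed -n 2,4p;python3 -m handwheel '[[[0,0,0.1],[0,0,0]],[[0,0,0.1],[0,0,0]],[[0,0,0.1],[0,0,0]]]'|sed -n 2,4p
```

```text
tool_pos: [0.4657, -0.3856, 0.1137]
tool_rot: [2.762, -0.443, 1.139]
contact_force: [-6.8, 7.5, 12.3]
tool_pos: [0.4662, -0.3869, 0.1144]
tool_rot: [2.759, -0.443, 1.139]
contact_force: [-15.9, 9.1, 19.3]
```

```bash
python3 -m handwheel '[[[0,0,-0.2],[0,0,0]],[[0,0,-0.2],[0,0,0]],[[0,0,-0.2],[0,0,0]]]'|sed -n 2,4p;python3 -m handwheel '[[[0,0,0],[0,0,0]],[[0,0,0],[0,0,0]],[[0,0,0],[0,0,0]],[[0,0,0],[0,0,0]]]' 0;python3 -m handwheel '[[[0,0,-2],[0,0,0]],[[0,0,-4],[0,0,0]],[[2,0,-6],[0,0,0]],[[6,0,-6],[0,0,0]],[[12,0,-6],[0,0,0]]]';python3 - <<'E'
from h import *
print(go([.52,-.403,.27],down(-108.35)))
s=ctrl.get_image("scene");cv2.imwrite("pics/s10.png",s)
for n in("sheath_110","sheath_110_mid"):print(n,[(np.round(d["position"],1),round(d["score"],2)) for d in ctrl.landmark_of("scene",n)])
print(proj("scene",O),proj("scene",O+.055*cz))
E
```

```text
tool_pos: [0.4651, -0.3855, 0.114]
tool_rot: [2.761, -0.445, 1.139]
contact_force: [2.5, 3.7, 6.1]
t: 48.2
tool_pos: [0.4645, -0.3849, 0.1125]
tool_rot: [2.763, -0.445, 1.136]
contact_force: [-0.9, 0.1, 0.1]
opening: 0.0426
grip_force: 0.0
t: 48.82
tool_pos: [0.5052, -0.3982, 0.2392]
tool_rot: [2.764, -0.448, 1.134]
contact_force: [-0.4, -0.2, -0.4]
opening: 0.0427
grip_force: 0.0
([3.27, -0.02, -1.1], [-0.001, -0.779, -0.001])
sheath_110 [(array([330.3, 270.2]), 0.64), (array([217.4, 207.6]), 0.51)]
sheath_110_mid [(array([305.4, 253.9]), 0.91)]
[np.float64(328.4420842281269), np.float64(272.3488022382368)] [np.float64(307.5513384266215), np.float64(258.0268706644231)]
```

```bash
python3 - <<'E'
from h import *
for i in range(4):
    s=ctrl.get_image("scene")
    print([np.round(ctrl.landmark_of("scene",n)[0]["position"],1).tolist() for n in("sheath_110","sheath_110_mid")])
a=cv2.imread("pics/scene5.png")
cv2.imwrite("pics/cmp.png",cv2.hconcat([cv2.resize(a,(400,306)),cv2.resize(s[190:320,220:390],(400,306),interpolation=cv2.INTER_CUBIC)]))
E
```

```text
[[327.6, 270.9], [308.9, 256.4]]
[[327.4, 269.7], [304.8, 256.3]]
[[330.2, 270.9], [305.5, 256.2]]
[[328.8, 272.5], [306.0, 258.6]]
```

View pics/cmp.png

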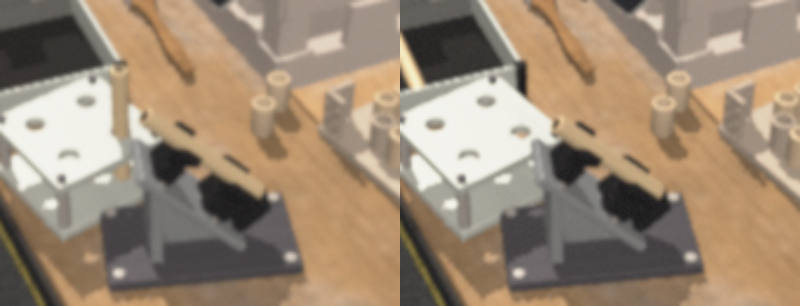

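```bash
python3 -m handwheel '[[[0.5,0,0],[0,-0.16,0]],[[1,0,0],[0,-0.32,0]],[[1.5,0,0],[0,-0.48,0]],[[2,0,-0.5],[0,-0.64,0]],[[3.2,0,-1.1],[0,-0.78,0]]]' |sed -n 2,4p;python3 -m handwheel '[[[0.5,0,0],[0,-0.15,0]],[[1,0,1],[0,-0.3,0]],[[2,0,1],[0,-0.45,0]],[[2.5,0,1],[0,-0.6,0]],[[3,0,1],[0,-0.75,0]]]'|sed -n 2,4p;python3 -m handwheel '[[[0,0,0],[0,0,0]],[[0,0,0],[0,0,0]]]'|sed -n 2,4p; python3 - <<'E'
from h import *
print(go(O+.053*cz+.067*cy,side()))
E
```

```text
tool_pos: [0.52, -0.4032, 0.2709]
tool_rot: [-3.101, 0.5, 0.005]
contact_force: [-0.2, 0.0, -0.8]
tool_pos: [0.5489, -0.4127, 0.2606]
tool_rot: [-2.782, 0.448, 1.099]
contact_force: [-0.1, -0.9, 0.2]
tool_pos: [0.5482, -0.4126, 0.2608]
tool_rot: [-2.786, 0.449, 1.092]
contact_force: [-0.6, -0.4, 0.5]
([7.8, -0.03, 10.38], [0.001, -0.038, 0.001])
```

```bash
python3 -m handwheel '[[[3,0,1],[0,-0.04,0]],[[6,0,2],[0,-0.04,0]],[[7.8,0,4],[0,-0.04,0]],[[7.8,0,8],[0,-0.04,0]],[[7.8,0,10],[0,-0.04,0]]]'|sed -n 2,4p ;python3 -m handwheel '[[[0,0,0],[0,0,0]],[[0,0,0],[0,0,0]]]'|sed -n 2,4p; python3 - <<'E'
from h import *
print(go(O+.053*cz-.003*cy,side()))
E
```

```text
tool_pos: [0.5358, -0.4084, 0.1334]
tool_rot: [-2.756, 0.445, 1.148]
contact_force: [-0.1, -0.4, 0.1]
tool_pos: [0.5383, -0.4096, 0.1362]
tool_rot: [-2.76, 0.445, 1.144]
contact_force: [0.9, 0.7, 1.2]
([0.12, -0.06, 7.53], [0.001, 0.0, -0.0])
```

```bash
python3 -m handwheel '[[[0.1,0,2.5],[0,0,0]],[[0.1,0,4.5],[0,0,0]],[[0.1,0,6],[0,0,0]],[[0.1,0,7],[0,0,0]],[[0.1,0,7.2],[0,0,0]]]'|sed -n 2,4p; python3 -m handwheel '[[[0,0,0],[0,0,0]],[[0,0,0],[0,0,0]]]'|sed -n 2,4p; python3 - <<'E'
from h import *
print(go(O+.053*cz-.003*cy,side()))
E
```

```text
tool_pos: [0.4899, -0.3933, 0.0826]
tool_rot: [-2.757, 0.444, 1.148]
contact_force: [-0.9, -0.4, -0.3]
tool_pos: [0.4906, -0.3936, 0.0832]
tool_rot: [-2.758, 0.444, 1.147]
contact_force: [0.3, -1.2, -0.4]
([-0.07, -0.03, 0.22], [0.001, 0.002, 0.0])
```

```bash
python3 -m handwheel '[[[0,0,0.2],[0,0,0]],[[0,0,0.2],[0,0,0]]]'|sed -n 2,4p; python3 -m handwheel '[[[0,0,0],[0,0,0]],[[0,0,0],[0,0,0]],[[0,0,0],[0,0,0]],[[0,0,0],[0,0,0]],[[0,0,0],[0,0,0]]]' 1 30;python3 -m handwheel '[[[0,0,-0.5],[0,0,0]],[[0,0,-1.5],[0,0,0]],[[0,0,-3.5],[0,0,0]],[[0,0,-5.5],[0,0,0]],[[0,0,-8],[0,0,0]]]'|sed -n 2,4p;python3 -m handwheel '[[[0,0,-2.5],[0,0,0]],[[0,0,-5],[0,0,0]],[[0,0,-5],[0,0,0]]]'; python3 -m handwheel '[[[-2,0,-0.5],[0,0.15,0]],[[-4,0,-1],[0,0.3,0]],[[-6,-0.5,-1.5],[0,0.45,0]],[[-8,-0.9,-2.2],[0,0.6,0]],[[-8.2,-0.9,-2.2],[0,0.75,0]]]'; python3 -m handwheel '[[[0,0,0],[0,0.033,0]],[[0,0,0],[0,0.033,0]]]';python3 - <<'E'
from tr import *
for i in range(2):
    im=ctrl.get_image("top")
    print([d["position"] for d in ctrl.landmark_of("top","tray")[:1]+ctrl.landmark_of("top","sheath_122_mid")[:1]])
bays(im)
p=T(.027,-.089,.2);print(p,go(p,down(-4.9)))
E
```

```text
tool_pos: [0.4887, -0.3928, 0.0812]
tool_rot: [-2.757, 0.444, 1.148]
contact_force: [-0.1, -0.0, -0.8]
t: 53.7
tool_pos: [0.4889, -0.3926, 0.0814]
tool_rot: [-2.757, 0.443, 1.147]
contact_force: [2.8, 2.6, 1.3]
opening: 0.0122
grip_force: 30.3
tool_pos: [0.5431, -0.4112, 0.1383]
tool_rot: [-2.757, 0.444, 1.148]
contact_force: [-0.0, -0.5, -0.2]
t: 54.7
tool_pos: [0.5777, -0.4228, 0.1749]
tool_rot: [-2.762, 0.445, 1.143]
contact_force: [-0.8, 0.1, -1.0]
opening: 0.0125
grip_force: 30.2
t: 55.32
tool_pos: [0.5388, -0.4002, 0.249]
tool_rot: [-3.098, 0.5, 0.049]
contact_force: [-1.2, 0.2, -0.9]
opening: 0.0122
grip_force: 30.1
t: 55.58
tool_pos: [0.5383, -0.3998, 0.2456]
tool_rot: [-3.1, 0.5, 0.013]
contact_force: [0.8, 0.2, -0.8]
opening: 0.0126
grip_force: 30.1
[[187.3, 235.9], [225.1, 250.1]]
[[184.7, 237.7], [222.9, 251.7]]
[159.6 233.5] [70.6 46.9] 4.4 3079.5
   corners [[122.5999984741211, 254.1999969482422], [126.19999694824219, 207.39999389648438], [196.60000610351562, 212.8000030517578], [193.0, 259.6000061035156]]
[223.7 230.6] [55.1 31.4] 4.4 1525.5
   corners [[195.10000610351562, 244.10000610351562], [197.5, 212.8000030517578], [252.39999389648438, 217.0], [250.0, 248.3000030517578]]
[210.8 256.5] [30.5  9.3] 5.2 232.0
   corners [[195.1999969482422, 259.70001220703125], [196.0, 250.5], [226.39999389648438, 253.1999969482422], [225.60000610351562, 262.5]]
[np.float64(0.47981496000178725), np.float64(-0.11699558838005003), 0.2] ([-14.51, -25.01, 4.69], [-0.007, 0.005, -1.804])
```

```bash
python3 -m handwheel '[[[-3,-5,0],[0,0,-0.17]],[[-5,-10,0],[0,0,-0.34]],[[-8,-15,0],[0,0,-0.51]],[[-11,-20,0],[0,0,-0.68]],[[-14.5,-25,0],[0,0,-0.85]]]'|sed -n 2,4p; python3 -m handwheel '[[[0,0,0],[0,0,-0.17]],[[0,0,0],[0,0,-0.34]],[[0,0,0],[0,0,-0.51]],[[0,0,0],[0,0,-0.68]],[[0,0,0],[0,0,-0.85]]]'|sed -n 2,4p;python3 -m handwheel '[[[0,0,0],[0,0,-0.1]],[[0,0,2],[0,0,-0.1]],[[0,0,4],[0,0,-0.1]],[[0,0,4],[0,0,-0.1]]]'; python3 - <<'E'
from tr import *
p=T(.027,-.089,.016);print(go(p,down(-4.9)))
E
```

```text
tool_pos: [0.4797, -0.1155, 0.2475]
tool_rot: [-3.026, -0.831, 0.008]
contact_force: [0.6, 0.6, -0.0]
tool_pos: [0.4802, -0.1171, 0.2475]
tool_rot: [-2.412, -2.004, 0.006]
contact_force: [-0.7, -0.8, -0.2]
t: 57.62
tool_pos: [0.4778, -0.1163, 0.2036]
tool_rot: [-2.312, -2.111, 0.009]
contact_force: [-0.6, -0.0, 0.0]
opening: 0.0127
grip_force: 30.1
([-0.11, 0.43, 18.76], [-0.012, -0.003, -0.005])
```

```bash
python3 -m handwheel '[[[0,0.2,0],[-0.01,-0.003,0]],[[0,0.2,5],[-0.01,-0.003,0]],[[0,0.2,10],[-0.01,-0.003,0]],[[0,0.2,13],[-0.01,-0.003,0]],[[0,0.2,13],[-0.01,-0.003,0]]]'|sed -n 2,4p; python3 - <<'E'
from tr import *
p=T(.027,-.089,.014);print(go(p,down(-4.9)))
E
```

```text
tool_pos: [0.4793, -0.1164, 0.0754]
tool_rot: [2.319, 2.119, -0.001]
contact_force: [0.3, 0.4, 0.4]
([-0.06, 0.06, 6.14], [-0.0, 0.0, -0.005])
```

```bash
python3 -m handwheel '[[[0,0,2],[0,0,0]],[[0,0,4],[0,0,0]],[[0,0,5.5],[0,0,0]],[[0,0,6],[0,0,0]],[[0,0,6],[0,0,0]]]'|sed -n 2,4p; python3 -m handwheel '[[[0,0,0.1],[0,0,0]],[[0,0,0.2],[0,0,0]],[[0,0,0.2],[0,0,0]]]'|sed -n 2,4p;python3 -m handwheel '[[[0,0,0.1],[0,0,0]],[[0,0,0.2],[0,0,0]],[[0,0,0.2],[0,0,0]]]'|sed -n 2,4p;python3 -m handwheel '[[[0,0,0.1],[0,0,0]],[[0,0,0.1],[0,0,0]]]'|sed -n 2,4p
```

```text
tool_pos: [0.4816, -0.1173, 0.018]
tool_rot: [2.316, 2.116, 0.003]
contact_force: [-0.2, 0.1, 0.3]
tool_pos: [0.4812, -0.1172, 0.0156]
tool_rot: [2.316, 2.116, 0.003]
contact_force: [-0.6, 0.3, -0.0]
tool_pos: [0.481, -0.1171, 0.0133]
tool_rot: [2.316, 2.117, 0.002]
contact_force: [0.1, 0.6, -1.1]
tool_pos: [0.4811, -0.1171, 0.0123]
tool_rot: [2.316, 2.117, 0.002]
contact_force: [0.5, 0.4, -0.1]
```

```bash
python3 -m handwheel '[[[0,0,0.2],[0,0,0]],[[0,0,0.3],[0,0,0]],[[0,0,0.3],[0,0,0]]]'|sed -n 2,4p; python3 -m handwheel '[[[0,0,0.1],[0,0,0]],[[0,0,0.1],[0,0,0]]]'|sed -n 2,4p;python3 -m handwheel '[[[0,0,0.1],[0,0,0]],[[0,0,0.1],[0,0,0]]]'|sed -n 2,4p
```

```text
tool_pos: [0.481, -0.1171, 0.0093]
tool_rot: [2.316, 2.117, 0.002]
contact_force: [-0.1, -0.5, -0.3]
tool_pos: [0.4811, -0.1171, 0.0083]
tool_rot: [2.316, 2.117, 0.002]
contact_force: [0.8, 0.8, -0.7]
tool_pos: [0.4811, -0.1171, 0.0073]
tool_rot: [2.316, 2.117, 0.002]
contact_force: [-0.9, -0.3, -0.4]
```

```bash
python3 -m handwheel '[[[0,0,0.1],[0,0,0]],[[0,0,0.1],[0,0,0]]]'|sed -n 2,4p;python3 -m handwheel '[[[0,0,0],[0,0,0]],[[0,0,0],[0,0,0]],[[0,0,0],[0,0,0]],[[0,0,0],[0,0,0]]]' 0.2; python3 -m handwheel '[[[0,0,-1],[0,0,0]],[[0,0,-5],[0,0,0]],[[0,0,-10],[0,0,0]],[[0,0,-15],[0,0,0]],[[0,0,-20],[0,0,0]]]';python3 -m handwheel '[[[-5,0,0],[0,0,0]],[[-10,0,0],[0,0,0]],[[-15,0,0],[0,0,0]],[[-20,0,0],[0,0,0]],[[-25,0,0],[0,0,0]]]';python3 - <<'E'
from tr import *
for i in range(2):
    im=ctrl.get_image("top")
    for n in("tray","divider_tab","sheath_110_mid","sheath_110"):print(n,[(np.round(d["position"],1),round(d["score"],2)) for d in ctrl.landmark_of("top",n)])
print(proj("top",np.array([.4809,-.119,.012])),proj("top",np.array([.4272,-.114,.012])))
cv2.imwrite("pics/end.png",im);bays(im)
# bright sheath pixels inside the short bay
m=(im[:,:,2]>110).astype(np.uint8);k=np.zeros_like(m);k[205:270,192:258]=m[205:270,192:258]
n,l,s,ce=cv2.connectedComponentsWithStats(k);print(s.tolist(),ce.round(1).tolist())
E
```

```text
tool_pos: [0.4813, -0.1171, 0.0065]
tool_rot: [2.316, 2.116, 0.003]
contact_force: [-0.2, -0.6, 0.4]
t: 61.5
tool_pos: [0.4812, -0.1171, 0.0064]
tool_rot: [2.316, 2.116, 0.003]
contact_force: [0.6, 0.3, -0.1]
opening: 0.0341
grip_force: 0.0
t: 62.12
tool_pos: [0.4802, -0.1167, 0.2089]
tool_rot: [2.315, 2.116, 0.003]
contact_force: [1.5, -0.2, 0.0]
opening: 0.0341
grip_force: 0.0
t: 62.75
tool_pos: [0.4576, -0.3674, 0.2078]
tool_rot: [2.315, 2.116, 0.003]
contact_force: [0.9, -1.5, -0.1]
opening: 0.0343
grip_force: 0.0
tray [(array([200.1, 247.5]), 0.17)]
divider_tab [(array([195.7, 232.8]), 0.54)]
sheath_110_mid [(array([229.4, 228.7]), 0.74)]
sheath_110 [(array([200.2, 246.4]), 0.76), (array([205. , 223.4]), 0.62)]
tray [(array([189.3, 236.3]), 0.9)]
divider_tab [(array([205.2, 223.2]), 0.64), (array([197.6, 231.7]), 0.57), (array([224.6, 250.5]), 0.39), (array([335.8, 227.9]), 0.35)]
sheath_110_mid [(array([229. , 230.2]), 0.62), (array([224.9, 189.5]), 0.25)]
sheath_110 [(array([204.8, 223.1]), 0.69), (array([198.7, 247.7]), 0.5)]
[np.float64(226.3948190277971), np.float64(228.356
[... 463 characters left out ...]
 257.7] [52.9  9.4] 5.7 414.0
   corners [[195.10000610351562, 259.70001220703125], [196.10000610351562, 250.39999389648438], [248.6999969482422, 255.6999969482422], [247.8000030517578, 265.0]]
[[0, 0, 560, 420, 233502], [192, 205, 66, 11, 610], [198, 215, 1, 4, 4], [250, 218, 6, 45, 118], [197, 224, 1, 3, 3], [205, 224, 45, 9, 255], [192, 228, 4, 13, 25], [256, 240, 2, 2, 2], [256, 243, 1, 1, 1], [194, 244, 2, 5, 7], [200, 246, 50, 9, 282], [255, 249, 1, 1, 1], [192, 253, 55, 17, 390]] [[279.9, 209.3], [226.7, 209.2], [198.0, 216.5], [252.6, 240.4], [197.0, 225.0], [227.0, 228.0], [193.5, 233.8], [256.5, 240.5], [256.0, 243.0], [194.7, 245.9], [225.0, 249.9], [255.0, 249.0], [215.2, 265.5]]
```

```bash
python3 -m handwheel '[[[0,0,0],[0,0,0]],[[0,0,0],[0,0,0]],[[0,0,0],[0,0,0]],[[0,0,0],[0,0,0]],[[0,0,0],[0,0,0]]]'|head -1; python3 -c "
from station import ctrl
print(ctrl.finish_job())"
```

```text
t: 63.88
the job is handed in; nothing more can be done
None
```

I handed the job in at 63.9 s. The divider measures about -21 mm. The two sheaths present (122 mm and 110 mm) lie flat and released in the bay away from the handle, by the camera and force readings; the hand-in returned no verdict.

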